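# Scan the sample bottles sorted from a mixed crate

### The job

Pick every square sample bottle out of the cluttered crate and lay them flat, all together, in the reader's sliding carriage; then push the carriage fully in under the hood and press the start button on the hood. Afterwards pull the carriage fully out again with the bottles still in it, then lay every bottle down flat in the shallow steel tray, and finally park the empty carriage fully in under the hood. Leave the other items in the crate and do not disturb the spray bottle or the pen cup.

Things in the scene. Friction and masses are not known exactly. Their poses are not given: they have to be found in the camera images.
- bottle1: sample bottle, white square-section plastic body with a black round cap, 56 long: body 30 x 30 x 40, cap 22 diameter x 16. Starts lying on its side in the crate. Origin at mid-length on its axis (8 mm from the middle of the square body, towards the cap; 15 mm above what it lies on); x points along the bottle to the cap end. 30 to 65 g. Two or three of the three bottles are there
- bottle2: sample bottle, white square-section plastic body with a black round cap, 56 long: body 30 x 30 x 40, cap 22 diameter x 16. Starts lying on its side in the crate. Origin at mid-length on its axis (8 mm from the middle of the square body, towards the cap; 15 mm above what it lies on); x points along the bottle to the cap end. 30 to 65 g. Two or three of the three bottles are there
- bottle3: sample bottle, white square-section plastic body with a black round cap, 56 long: body 30 x 30 x 40, cap 22 diameter x 16. Starts lying on its side in the crate. Origin at mid-length on its axis (8 mm from the middle of the square body, towards the cap; 15 mm above what it lies on); x points along the bottle to the cap end. 30 to 65 g. Two or three of the three bottles are there
- jar1: round jar, 44 diameter, 30 high, black lid. Clutter: stays in the crate. Origin at the centre of its underside, z up
- jar2: round jar, 44 diameter, 30 high, black lid. Clutter: stays in the crate. Origin at the centre of its underside, z up
- box1: flat lidded box, 48 (x) x 38 (y) x 20 high. Clutter: stays in the crate. Origin at the centre of its underside, z up
- box2: flat lidded box, 48 (x) x 38 (y) x 20 high. Clutter: stays in the crate. Origin at the centre of its underside, z up
- dish: flat round dish, 52 diameter, 14 high. Clutter: stays in the crate. Origin at the centre of its underside, z up
- vial: small round vial standing up, 29 diameter, 38 high, black cap. Clutter: stays in the crate. Origin at the centre of its underside, z up
- cap1: loose screw cap, 20 diameter, 12 high. Clutter: stays in the crate. Origin at the centre of its underside, z up
- cap2: loose screw cap, 20 diameter, 12 high. Clutter: stays in the crate. Origin at the centre of its underside, z up
- crate: fixed grey crate, 258 x 258 outside, 50 high, walls and floor 4 thick; origin at the centre of its underside, on the bench. Left or right of the reader
- tray: fixed shallow empty steel tray for finished bottles, 210 x 210 outside, 22 high, walls and floor 4 thick; origin at the centre of its underside, on the bench. On the other side of the reader from the crate
- reader: fixed white imaging reader. A hood 300 wide (y), 155 deep (x), top at 100 height, over a straight slide. Origin on the bench at the middle of the hood's open mouth; x points into the hood, away from the robot. The opening under the hood is 58 high above the bench and 250 wide, so bottles pass only lying flat
- carriage (a joint): position of the reader's sliding aluminium carriage along the reader's x, m: 0 = fully out (stop nearest the robot, wholly clear of the hood), 0.19 = fully in under the hood (stop). Friction about 2.5 N; stays where it is left. Starts partly under the hood
- carriage_floor (a point): centre of the carriage's inner floor, 15 above the bench; axes as the reader's. The carriage is an open pan 130 (x) x 208 (y) outside, walls 4 thick rising 14 above the inner floor
- carriage_grip (a point): middle of the top edge of the carriage's upright black handle plate, 90 above the bench; plate 12 thick (x), 36 wide (y), free from 25 to 90 height; it stands 115 from the carriage's centre towards the robot (50 from the pan's wall) and stays 50 in front of the hood with the carriage fully in
- scan (a joint): start button's travel, m: 0 = up, 0.006 = fully pressed (about 5 N); springs back. A press counts beyond 0.004
- scan_top (a point): centre of the top of the start button (28 diameter), on the hood's roof near its mouth; pressed straight down
- spray: bystander: white bottle, 56 diameter, 150 high, origin at the centre of its underside. Must not be disturbed
- pens: bystander: black pen cup, 72 diameter, 90 high (pens to 160), origin at the centre of its underside. Must not be disturbed
There are look-alikes about, which are no part of the job. Leave any blue or purple look-alike of the bottle2 alone.

How it is judged:
On the way, in this order (a step that is already met when the one before it is completed fails the run):
1. every bottle lies flat in the carriage, released (x of bottle1 in the frame of carriage_floor between -0.06 and 0.06 m and y of bottle1 in the frame of carriage_floor between -0.1 and 0.1 m and z of bottle1 in the frame of carriage_floor between 0.005 and 0.026 m and angle between bottle1's own x axis and vertical between 1.3 and 1.85 rad and x of bottle2 in the frame of carriage_floor between -0.06 and 0.06 m and y of bottle2 in the frame of carriage_floor between -0.1 and 0.1 m and z of bottle2 in the frame of carriage_floor between 0.005 and 0.026 m and angle between bottle2's own x axis and vertical between 1.3 and 1.85 rad and x of bottle3 in the frame of carriage_floor between -0.06 and 0.06 m and y of bottle3 in the frame of carriage_floor between -0.1 and 0.1 m and z of bottle3 in the frame of carriage_floor between 0.005 and 0.026 m and angle between bottle3's own x axis and vertical between 1.3 and 1.85 rad and contact force between each of bottle1, bottle2, bottle3 and the fingers below 0.3 N), for 0.3 s.
2. the carriage is fully in under the hood (beyond 0.180 m) with every bottle lying in it (x of bottle1 in the frame of carriage_floor between -0.06 and 0.06 m and y of bottle1 in the frame of carriage_floor between -0.1 and 0.1 m and z of bottle1 in the frame of carriage_floor between 0.005 and 0.026 m and angle between bottle1's own x axis and vertical between 1.3 and 1.85 rad and x of bottle2 in the frame of carriage_floor between -0.06 and 0.06 m and y of bottle2 in the frame of carriage_floor between -0.1 and 0.1 m and z of bottle2 in the frame of carriage_floor between 0.005 and 0.026 m and angle between bottle2's own x axis and vertical between 1.3 and 1.85 rad and x of bottle3 in the frame of carriage_floor between -0.06 and 0.06 m and y of bottle3 in the frame of carriage_floor between -0.1 and 0.1 m and z of bottle3 in the frame of carriage_floor between 0.005 and 0.026 m and angle between bottle3's own x axis and vertical between 1.3 and 1.85 rad and value of joint carriage above 0.18 m), for 0.2 s.
3. the start button is pressed (beyond 4 mm) with the carriage fully in and every bottle in it (all of step 2 and value of joint scan above 0.004 m), for 0.05 s.
4. the carriage is fully out again (below 0.010 m) with every bottle still lying in it (x of bottle1 in the frame of carriage_floor between -0.06 and 0.06 m and y of bottle1 in the frame of carriage_floor between -0.1 and 0.1 m and z of bottle1 in the frame of carriage_floor between 0.005 and 0.026 m and angle between bottle1's own x axis and vertical between 1.3 and 1.85 rad and x of bottle2 in the frame of carriage_floor between -0.06 and 0.06 m and y of bottle2 in the frame of carriage_floor between -0.1 and 0.1 m and z of bottle2 in the frame of carriage_floor between 0.005 and 0.026 m and angle between bottle2's own x axis and vertical between 1.3 and 1.85 rad and x of bottle3 in the frame of carriage_floor between -0.06 and 0.06 m and y of bottle3 in the frame of carriage_floor between -0.1 and 0.1 m and z of bottle3 in the frame of carriage_floor between 0.005 and 0.026 m and angle between bottle3's own x axis and vertical between 1.3 and 1.85 rad and value of joint carriage below 0.01 m), for 0.2 s.
At the end, for the whole second after the job is handed in: every bottle that is there lies flat inside the steel tray (its axis within about 15 degrees of level), released and at rest; the carriage is fully in (beyond 180 mm); the eight other items are inside the crate (x of bottle1 in the frame of tray between -0.1 and 0.1 m and y of bottle1 in the frame of tray between -0.1 and 0.1 m and z of bottle1 in the frame of tray between 0.009 and 0.03 m and angle between bottle1's own x axis and vertical between 1.3 and 1.85 rad and x of bottle2 in the frame of tray between -0.1 and 0.1 m and y of bottle2 in the frame of tray between -0.1 and 0.1 m and z of bottle2 in the frame of tray between 0.009 and 0.03 m and angle between bottle2's own x axis and vertical between 1.3 and 1.85 rad and x of bottle3 in the frame of tray between -0.1 and 0.1 m and y of bottle3 in the frame of tray between -0.1 and 0.1 m and z of bottle3 in the frame of tray between 0.009 and 0.03 m and angle between bottle3's own x axis and vertical between 1.3 and 1.85 rad and contact force between each of bottle1, bottle2, bottle3 and the fingers below 0.3 N and linear speed of each of bottle1, bottle2, bottle3 below 0.03 m/s and value of joint carriage above 0.18 m and x of jar1 in the frame of crate between -0.128 and 0.128 m and y of jar1 in the frame of crate between -0.128 and 0.128 m and z of jar1 in the frame of crate between -0.005 and 0.05 m and x of jar2 in the frame of crate between -0.128 and 0.128 m and y of jar2 in the frame of crate between -0.128 and 0.128 m and z of jar2 in the frame of crate between -0.005 and 0.05 m and x of box1 in the frame of crate between -0.128 and 0.128 m and y of box1 in the frame of crate between -0.128 and 0.128 m and z of box1 in the frame of crate between -0.005 and 0.05 m and x of box2 in the frame of crate between -0.128 and 0.128 m and y of box2 in the frame of crate between -0.128 and 0.128 m and z of box2 in the frame of crate between -0.005 and 0.05 m and x of dish in the frame of crate between -0.128 and 0.128 m and y of dish in the frame of crate between -0.128 and 0.128 m and z of dish in the frame of crate between -0.005 and 0.05 m and x of vial in the frame of crate between -0.128 and 0.128 m and y of vial in the frame of crate between -0.128 and 0.128 m and z of vial in the frame of crate between -0.005 and 0.05 m and x of cap1 in the frame of crate between -0.128 and 0.128 m and y of cap1 in the frame of crate between -0.128 and 0.128 m and z of cap1 in the frame of crate between -0.005 and 0.05 m and x of cap2 in the frame of crate between -0.128 and 0.128 m and y of cap2 in the frame of crate between -0.128 and 0.128 m and z of cap2 in the frame of crate between -0.005 and 0.05 m); the robot touches nothing.
It fails at once if the spray bottle is moved more than 25 mm (distance of spray from where it was at the start of the episode above 0.025 m).
It fails at once if the pen cup is moved more than 25 mm (distance of pens from where it was at the start of the episode above 0.025 m).
Of bottle1, bottle2, bottle3 only 2 to 3 are there at a start; the rules pass over those that are not, and their reading is None.
At some moment in a run one of bottle1, bottle2, bottle3 may be knocked a few centimetres aside while the robot is not near it.
Once in a run the grip may slacken for a moment while it holds something.
It also fails if it takes over 210 s, if anything falls off the work surface, if the arm or the gripper's body presses on something with over 40 N, if the wrist force passes 120 N, or if a joint passes its speed limit or range.

### The arm

A 6-joint arm with a two-finger parallel gripper is mounted at the origin on the work surface. World frame = base frame: x ahead of the robot, y to its left, z up, the work surface at z = 0. Lengths are in m, angles in rad, forces in N, time in s.
With the tool pointing down it reaches from about 0.3 to 0.875 m from the base axis. Payload 6.4 kg.
Tool frame: the origin (TCP) lies midway between the tips of the shut fingers; the grasp point (between the pads) lies 19 mm behind it; z points along the fingers, y is the line along which they close (so a half turn about z gives the same grasp; the last joint's range is limited). The gripper opens to 85 mm and grips with 20 to 120 N. Pads are 22 mm wide; open, the fingers measure 114 mm over their backs; the gripper's body (76 mm by 85 mm) begins 54 mm behind the grasp point. The pads swing forward as they close: fully open they stand 13 mm farther back than shut.
Start: joints at [1.138, 0.181, 1.607, -0, 1.354, -0.206], TCP at [0.129, 0.56, 0.231] pointing down, gripper open.
Joint ranges: [-2.99, 2.99], [-0.89, 2.07], [0.3, 2.58], [-1.14, 4.28], [0, 2.63], [-3.12, 3.12]. Speed limits (rad/s): [2.57, 2.57, 3.01, 3.14, 3.14, 3.14].

### API

Orientations are given as a unit quaternion [w, x, y, z].
In Python, from bench import * gives the robot as it stands.
- The arm moves only by the tool play_rows, never from a script. Its argument "plan" is a list of rows, each a list of 3 entries, a list of its own where there are three numbers: the finger opening in mm, from 0 to 85.4, then the shift along the tool's x, y, z normalised to -1 to 1, where 1 is 40 cm, then the turn about the tool's z normalised to -1 to 1, where 1 is pi rad. A call has 1 to 10 rows; each row is the pose to reach, as a shift and turn from the pose commanded when the call began, along the tool's axes at that moment, turning the shorter way round; what a row does not reach only later rows make up. A row lasts 1/10 s, in which the tool goes at most 50 mm and 8.59 degrees, less where a joint would pass 70% of its speed; a pose out of reach is approached as far as the arm can. A call with a number of a shift or a turn outside -1 to 1 is refused whole. A call with a gripper value outside its range is refused whole. The fingers move at their own pace and stop on an object; the grip force is fixed at half the most. Time passes only in rows, so rows that repeat a pose let the fingers close. It gives the time, the measured TCP pose, the force, the opening and the grip force at its end, in the units of the state.
- get_obs(): the state, without advancing time (a new reading comes with each control period).
- camera(name): name is "side" or "top" or "wrist"; returns a dict with "image" (480x640x3 uint8, red, green, blue), "range_z" (480x640 float32, m along the optical axis (not along the pixel's ray), 0 where there is no reading), "intrinsics" (3x3 intrinsics, pixels), "rvec" (rotation vector, rad) and "tvec" (3), from world to camera coordinates, as OpenCV has them; the wrist camera has in their place "T_tool_cam" (4x4, takes a point from camera to tool coordinates, whose origin is the TCP and whose axes are the flange's). Camera axes: x right, y down, z forward; pixel columns grow to the right and rows downward; lengths in m; the calibration is good to about 2 mm. The wrist camera is an equidistant fisheye: a pixel r from the principal point sees the ray r / f radians off the axis. A picture is of the moment at which its call begins: read the wrist's pose just before it.
- hand_in(): hands the job in; it is judged then, once.
Trained networks look in a picture, given as the dict that the camera call returned (one of the last four; its "shot" number tells which), for a name from the list of things; names that differ only in an ending like _2 or _b are one class to them, and where a whole thing is asked for, a point or a joint stands for the part that bears it (a point fixed in the world has none). Each returns a list of dicts, best first, with "conf" (0 to 1); they miss things now and then, are a little off and sometimes report something else, mostly with a low value. They report only what shows in the picture. A call takes as long as a camera call. They do not tell look-alikes from the thing itself.
- search_frame(picture, label): "rect" ([centre column, centre row, width, height] in pixels, round what is visible of it).
- masks_of(picture, label): "mask" (480x640 bool, what is visible of it) and "rect" ([centre column, centre row, width, height] in pixels, round what is visible of it).
The state is a dict: "time_s": time; "q": joint angles; "dq": joint speeds; "joint_efforts": joint torques, N m; "eef_pos": TCP position; "eef_rot": TCP orientation; "wrist_force": force on the tool from outside, world axes, zero at the start; "torque": the same for the moment, N m; "opening": opening from 0.0 (shut) to 1.0 (fully open); "grasp_force": force on a finger pad.
Only numpy, scipy, OpenCV 4.12 (cv2) and the standard library are available. Lean on these libraries where they do the work, as an engineer would, in place of code of your own. Each camera call takes 0.05 s, during which the arm holds its last target. There are 200 camera calls.

## Working session

There is one attempt and no reset: what is moved stays moved. The work goes in short steps, Python scripts to look and compute and a tool call to move; the robot and the scene stay as the last step left them, time stands still between calls to the robot, and variables do not carry over. Pictures are saved under pics/ and viewed, at most 14 in all, crops included, and the job is handed in when it is done.

Besides the shell and the picture viewer there is one more tool, called after "Call:" by a JSON object that holds its "name" and its "arguments". play_rows: Moves the arm, as the interface text tells. Its arguments: {"type":"object","properties":{"plan":{"type":"array","items":{"type":"array"}}},"required":["plan"]}

```bash
ls; mkdir -p pics; cat > h.py <<'E'
from bench import *
import numpy as np, cv2
def R_of(q):
    w,x,y,z=q
    return np.array([[1-2*(y*y+z*z),2*(x*y-z*w),2*(x*z+y*w)],[2*(x*y+z*w),1-2*(x*x+z*z),2*(y*z-x*w)],[2*(x*z-y*w),2*(y*z+x*w),1-2*(x*x+y*y)]])
def cloud(p):
    """world xyz per pixel for side/top"""
    K=p["intrinsics"];z=p["range_z"];v,u=np.mgrid[0:480,0:640]
    c=np.stack([(u-K[0,2])/K[0,0]*z,(v-K[1,2])/K[1,1]*z,z],-1)
    R=cv2.Rodrigues(np.array(p["rvec"],float))[0];w=(c-np.array(p["tvec"]).ravel())@R
    w[z<=0]=np.nan
    return w
def save(n,im): cv2.imwrite(f"pics/{n}.png",cv2.cvtColor(im,cv2.COLOR_RGB2BGR))
def state():
    o=get_obs();print("t",round(o["time_s"],2),"pos",np.round(o["eef_pos"],4),"q",np.round(o["eef_rot"],3),"op",round(o["opening"],3),"gf",np.round(o["grasp_force"],1),"F",np.round(o["wrist_force"],1));return o
E
cat > a.py <<'E'
from h import *
o=state();print(np.round(R_of(o["eef_rot"]),3).tolist())
p=camera("top");save("top0",p["image"]);w=cloud(p);np.save("top0.npy",w)
for l in ["bottle1","jar1","box1","crate","tray","reader","carriage","carriage_grip","scan","scan_top","spray","pens"]:
    try:
        for m in masks_of(p,l)[:7]:
            q=w[m["mask"]];q=q[~np.isnan(q[:,0])]
            print(l,round(m["conf"],2),np.round(m["rect"]).astype(int),"med",np.round(np.median(q,0),3),"lo",np.round(np.percentile(q,2,0),3),"hi",np.round(np.percentile(q,98,0),3))
    except Exception as e: print(l,e)
E
python3 a.py
```

```text
pics
t 0.0 pos [0.129  0.5598 0.2304] q [-0.     0.113  0.994 -0.001] op 1.005 gf 0.0 F [ 1.1 -0.6  0.1]
[[-0.974, 0.225, -0.001], [0.225, 0.974, -0.002], [0.0, -0.002, -1.0]]
bottle1 0.83 [439 325  17  20] med [ 0.301 -0.359  0.027] lo [ 0.274 -0.384 -0.002] hi [ 0.326 -0.344  0.033]
bottle1 0.65 [454 277  16  21] med [ 0.421 -0.398  0.031] lo [ 0.396 -0.416  0.002] hi [ 0.45  -0.379  0.037]
bottle1 0.65 [426 251  24  15] med [ 0.496 -0.331  0.031] lo [ 0.48  -0.355  0.006] hi [ 0.511 -0.304  0.037]
bottle1 0.55 [504 298  22  14] med [ 0.375 -0.531  0.028] lo [ 0.358 -0.563  0.009] hi [ 0.391 -0.509  0.033]
bottle1 0.53 [478 328  25  18] med [ 0.293 -0.46   0.027] lo [ 0.272 -0.49   0.004] hi [ 0.314 -0.437  0.034]
bottle1 0.5 [405 222  20  15] med [ 0.574 -0.266  0.031] lo [ 0.55  -0.29   0.003] hi [ 0.598 -0.249  0.037]
jar1 0.77 [429 224  13  11] med [ 0.562 -0.337  0.032] lo [ 0.544 -0.358  0.024] hi [ 0.581 -0.32   0.038]
jar1 0.73 [454 229  15  21] med [ 0.561 -0.402  0.032] lo [ 0.542 -0.424  0.002] hi [ 0.582 -0.384  0.037]
box1 0.65 [427 276  24  19] med [ 0.426 -0.329  0.0
[... 1054 characters left out ...]
607 0.001 0.014] lo [ 0.498 -0.1    0.008] hi [0.676 0.099 0.059]
scan 0.59 [346 170  10   9] med [ 0.691 -0.093  0.119] lo [ 0.68  -0.106  0.112] hi [ 0.705 -0.082  0.124]
scan 0.28 [315 189 115 137] med [ 0.685 -0.005  0.095] lo [ 0.493 -0.151  0.002] hi [0.82  0.127 0.106]
scan_top 0.5 [344 167  12   7] med [ 0.693 -0.095  0.12 ] lo [ 0.681 -0.106  0.115] hi [ 0.705 -0.082  0.124]
spray 0.86 [203 166  30  31] med [0.701 0.281 0.095] lo [0.684 0.263 0.008] hi [0.73  0.311 0.15 ]
spray 0.23 [428 277  17  21] med [ 0.425 -0.329  0.022] lo [ 0.402 -0.352  0.015] hi [ 0.448 -0.305  0.028]
pens 0.56 [410 170  26  37] med [ 0.713 -0.281  0.063] lo [ 0.675 -0.322 -0.003] hi [ 0.759 -0.244  0.153]
```

```bash
python3 - <<'E'
import cv2
im=cv2.imread("pics/top0.png")
cv2.imwrite("pics/crop0.png",cv2.resize(im[190:350,370:540],None,fx=3.6,fy=3.6,interpolation=cv2.INTER_CUBIC))
E
```

```text
(no output)
```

View pics/top0.png

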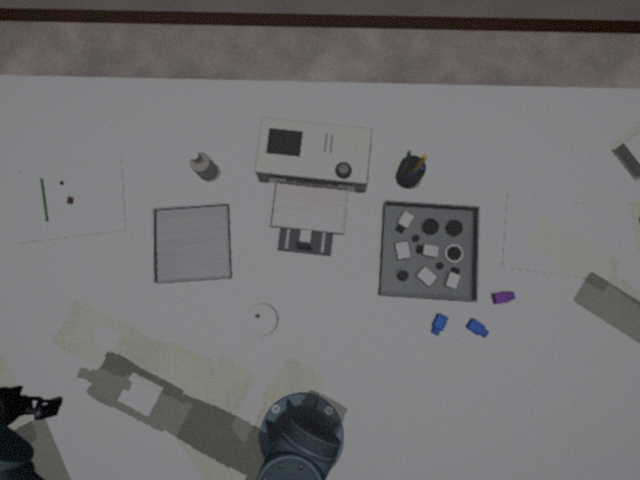

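View pics/crop0.png

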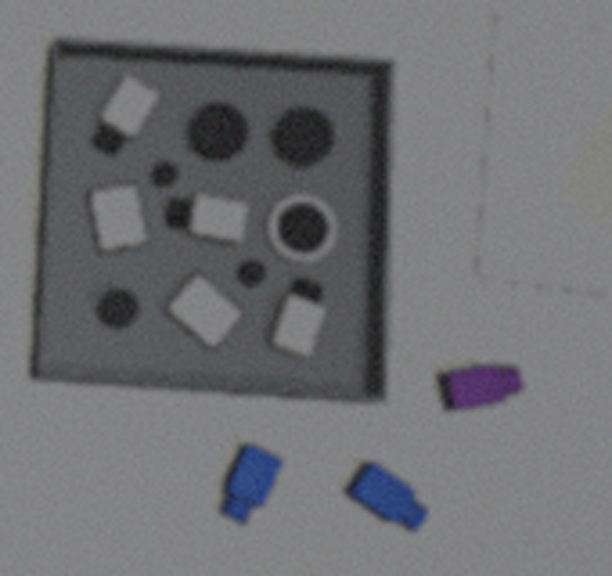

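```bash
cat >> h.py <<'E'
def bottles(p,w,region):
    """white square bodies + black cap dir -> list of (body centre, cap angle)"""
    im=p["image"].astype(int);out=[]
    for m in masks_of(p,"bottle1"):
        q=m["mask"]&~np.isnan(w[...,0])
        c=np.nanmedian(w[q],0)
        if not(region[0]<c[0]<region[1] and region[2]<c[1]<region[3]): continue
        g=im.sum(-1)/3
        t=np.percentile(g[q],85)
        top=q&(g>0.72*t)&(w[...,2]>np.nanpercentile(w[q][:,2],75)-0.008)
        cap=q&(g<0.5*t)
        r=cv2.minAreaRect((w[top][:,:2]*1000).astype(np.float32))
        (cx,cy),(a,b),ang=r
        u=np.array([np.cos(np.radians(ang)),np.sin(np.radians(ang))]); 
        if b>a: u=np.array([-u[1],u[0]])
        mid=np.array([cx,cy])/1000
        if cap.sum()>3:
            d=np.nanmedian(w[cap],0)[:2]-mid
            ax=[u,-u,[-u[1],u[0]],[u[1],-u[0]]]
            u=np.array(max(ax,key=lambda v:np.dot(v,d)))
        out.append((mid,np.degrees(np.arctan2(u[1],u[0]))))
        print("bottle",round(m["conf"],2),np.round(m["rect"]).astype(int),"body",np.round(mid,4),"capang",round(out[-1][1],1),"sz",round(a),round(b),"z",np.round(np.nanpercentile(w[top][:,2],50),3),"ncap",cap.sum())
    return out
E
cat > b.py <<'E'
from h import *
p=camera("top");w=cloud(p)
bottles(p,w,[.35,.65,-.49,-.19])
def rect(sel,n):
    r=cv2.minAreaRect((w[sel][:,:2]*1000).astype(np.float32));print(n,np.round(r[0],1),np.round(r[1],1),round(r[2],1),"n",sel.sum())
X,Y,Z=w[...,0],w[...,1],w[...,2]
A=(np.abs(Y)<.03)&(X>.35)&(X<.66)
rect(A&(Z>.07),"handle")
rect((np.abs(Y)<.14)&(X>.45)&(X<.665)&(Z>.007)&(Z<.04),"pan vis")
rect((np.abs(Y)<.2)&(X>.6)&(X<.95)&(Z>.085),"hood")
rect((X>.35)&(X<.66)&(Y>.18)&(Y<.46)&(Z>.014)&(Z<.03),"tray")
rect((X>.3)&(X<.68)&(Y>-.53)&(Y<-.15)&(Z>.042),"crate")
rect((X>.66)&(X<.72)&(Y>-.12)&(Y<-.06)&(Z>.108)&(Z<.14),"button")
for x in np.arange(.44,.70,.01):
    s=(np.abs(Y)<.012)&(abs(X-x)<.005);print(round(x,3),np.round(np.nanmax(Z[s]) if s.any() else np.nan,3),end="; ")
E
python3 b.py
```

```text
bottle 0.67 [405 223  19  15] body [ 0.5806 -0.2702] capang 150.0 sz 30 41 z 0.033 ncap 49
bottle 0.58 [453 278  15  20] body [ 0.4166 -0.3965] capang -24.1 sz 31 40 z 0.032 ncap 48
bottle 0.48 [426 251  21  16] body [ 0.4966 -0.3365] capang 79.7 sz 36 30 z 0.033 ncap 55
handle [496.7   7.8] [34.6 12.7] 85.2 n 72
pan vis [564.9  -7.6] [262.5 200.1] 90.0 n 3511
hood [748.4 -12.6] [300.3 159.4] 85.4 n 6390
tray [503.2 321.7] [211.  212.2] 5.4 n 549
crate [ 523.5 -304.6] [319.  312.2] 87.8 n 802
button [692.6 -93. ] [42.  41.5] 88.8 n 192
0.44 0.006; 0.45 0.006; 0.46 0.003; 0.47 0.006; 0.48 0.009; 0.49 0.09; 0.5 0.093; 0.51 0.026; 0.52 0.027; 0.53 0.028; 0.54 0.026; 0.55 0.032; 0.56 0.019; 0.57 0.017; 0.58 0.02; 0.59 0.017; 0.6 0.017; 0.61 0.017; 0.62 0.021; 0.63 0.018; 0.64 0.019; 0.65 0.017; 0.66 0.022; 0.67 0.105; 0.68 0.103; 0.69 0.103;
```

```bash
cat >> h.py <<'E'
def ang(o):
    R=R_of(o["eef_rot"]);return np.degrees(np.arctan2(R[1,0],R[0,0]))
def go(x,y,z,a=None,o=None):
    o=o or get_obs();R=R_of(o["eef_rot"]);d=R.T@(np.array([x,y,z])-o["eef_pos"])
    t=0 if a is None else ((ang(o)-a+180)%360-180)
    print("->",[x,y,z,a],"shift",np.round(d/.4,4).tolist(),"turn",round(t/180,4),"deg",round(t,1),"dist",round(np.linalg.norm(d),3))
def wcloud(p,o):
    """world xyz per pixel, wrist fisheye; range_z along axis"""
    K=p["intrinsics"];v,u=np.mgrid[0:480,0:640];a=(u-K[0,2])/K[0,0];b=(v-K[1,2])/K[1,1]
    th=np.hypot(a,b)+1e-9;z=p["range_z"];s=np.tan(np.minimum(th,1.5))/th
    c=np.stack([a*s*z,b*s*z,z],-1);T=np.array(p["T_tool_cam"])
    w=(c@T[:3,:3].T+T[:3,3])@R_of(o["eef_rot"]).T+o["eef_pos"];w[(z<=0)|(th>1.4)]=np.nan
    return w
E
python3 -c "
from h import *
state();go(.497,.008,.21,85.3);go(.497,.008,.056,85.3)"
```

```text
t 0.75 pos [0.1293 0.5603 0.2313] q [0.    0.113 0.994 0.   ] op 1.001 gf 0.0 F [0.5 0.2 1. ]
-> [0.497, 0.008, 0.21, 85.3] shift [-1.2062, -1.1387, 0.0533] turn 0.4539 deg 81.7 dist 0.664
-> [0.497, 0.008, 0.056, 85.3] shift [-1.2062, -1.1388, 0.4383] turn 0.4539 deg 81.7 dist 0.686
```

Call:
{"name": "play_rows", "arguments": {"plan": [[50,[-0.1,-0.09,0.0],0.05],[50,[-0.2,-0.18,0.0],0.1],[50,[-0.3,-0.28,0.0],0.15],[50,[-0.4,-0.37,0.0],0.2],[50,[-0.5,-0.46,0.0],0.25],[50,[-0.6,-0.56,0.0],0.3],[50,[-0.7,-0.65,0.0],0.35],[50,[-0.8,-0.75,0.0],0.4],[50,[-0.9,-0.85,0.0],0.43],[50,[-0.9,-0.85,0.0],0.454]]}}

```text
time_s: 1.75
eef_pos: [0.4046, 0.1459, 0.2317]
eef_rot: [0.0, 0.738, 0.675, 0.001]
wrist_force: [0.9, 1.1, 0.3]
opening: 0.587
grasp_force: 0.0
```

```bash
python3 -c "
from h import *
state();go(.497,.008,.16,85.3);go(.497,.008,.056,85.3)"
```

```text
t 1.75 pos [0.4046 0.1459 0.2317] q [0.    0.738 0.675 0.001] op 0.587 gf 0.0 F [0.9 1.1 0.3]
-> [0.497, 0.008, 0.16, 85.3] shift [-0.3232, 0.2602, 0.1796] turn -0.002 deg -0.4 dist 0.181
-> [0.497, 0.008, 0.056, 85.3] shift [-0.3232, 0.2599, 0.4396] turn -0.002 deg -0.4 dist 0.242
```

Call:
{"name": "play_rows", "arguments": {"plan": [[50,[-0.11,0.09,0.0],0.0],[50,[-0.22,0.18,0.05],0.0],[50,[-0.323,0.26,0.12],0.0],[50,[-0.323,0.26,0.2],0.0],[50,[-0.323,0.26,0.3],0.0],[50,[-0.323,0.26,0.4],0.0],[50,[-0.323,0.26,0.438],0.0],[50,[-0.323,0.26,0.438],0.0],[0,[-0.323,0.26,0.438],0.0],[0,[-0.323,0.26,0.438],0.0]]}}

```text
time_s: 2.75
eef_pos: [0.4981, 0.0105, 0.0578]
eef_rot: [0.001, 0.736, 0.677, 0.001]
wrist_force: [0.3, -0.2, 0.4]
opening: 0.255
grasp_force: 0.0
```

Call:
{"name": "play_rows", "arguments": {"plan": [[0,[0,0,0],0.0],[0,[0,0,0],0.0],[0,[0,-0.03,0],0.0],[0,[0,-0.06,0],0.0],[0,[0,-0.09,0],0.0],[0,[0,-0.12,0],0.0],[0,[0,-0.15,0],0.0],[0,[0,-0.155,0],0.0],[0,[0,-0.155,0],0.0]]}}

```text
time_s: 3.65
eef_pos: [0.4358, 0.0158, 0.0579]
eef_rot: [0.001, 0.736, 0.677, 0.001]
wrist_force: [-1.8, 1.8, 12.2]
opening: 0.133
grasp_force: 63.9
```

Call:
{"name": "play_rows", "arguments": {"plan": [[45,[0,0,0],0.0],[45,[0,0,0],0.0],[45,[0,0,0],0.0],[45,[0,0,-0.1],0.0],[45,[0,0,-0.2],0.0],[45,[0,0,-0.3],0.0],[45,[0,0,-0.35],0.0],[45,[0,0,-0.35],0.0]]}}

```text
time_s: 4.45
eef_pos: [0.4369, 0.0154, 0.1993]
eef_rot: [0.003, 0.736, 0.677, 0.002]
wrist_force: [0.4, -0.2, 0.1]
opening: 0.53
grasp_force: 0.0
```

```bash
cat > c.py <<'E'
from h import *
o=state();go(.4166,-.3965,.18,156)
p=camera("top");w=cloud(p)
def rect(sel,n):
    r=cv2.minAreaRect((w[sel][:,:2]*1000).astype(np.float32));print(n,np.round(r[0],1),np.round(r[1],1),round(r[2],1),"n",sel.sum())
X,Y,Z=w[...,0],w[...,1],w[...,2]
m=masks_of(p,"carriage")[0];print(m["rect"],m["conf"]);m=m["mask"]
rect(m&(Z>.007)&(Z<.04)&(X>.47)&(X<.65),"pan")
rect(m&(Z>.022)&(Z<.035)&(X>.47)&(X<.65),"rim")
E
python3 c.py
```

```text
t 4.45 pos [0.4369 0.0154 0.1993] q [0.003 0.736 0.677 0.002] op 0.53 gf 0.0 F [ 0.4 -0.2  0.1]
-> [0.4166, -0.3965, 0.18, 156] shift [-1.0303, 0.0335, 0.0497] turn -0.3928 deg -70.7 dist 0.413
[307.6, 229.0, 78.8, 54.4] 0.67
pan [552.    3.2] [213.8 131. ] 82.0 n 1884
rim [548.5   3.9] [208.7 129.8] 84.7 n 242
```

Call:
{"name": "play_rows", "arguments": {"plan": [[45,[-0.1,0.0,0],-0.045],[45,[-0.2,0.0,0],-0.09],[45,[-0.3,0.01,0],-0.135],[45,[-0.42,0.01,0],-0.18],[45,[-0.54,0.02,0],-0.225],[45,[-0.66,0.02,0],-0.27],[45,[-0.78,0.03,0],-0.315],[45,[-0.9,0.03,0],-0.36],[45,[-1.0,0.034,0],-0.393],[45,[-1.0,0.034,0],-0.393]]}}

```text
time_s: 5.55
eef_pos: [0.4136, -0.3887, 0.1933]
eef_rot: [-0.001, 0.208, 0.978, 0.0]
wrist_force: [-0.9, 0.6, -0.0]
opening: 0.526
grasp_force: 0.0
```

```bash
cat > d.py <<'E'
import sys
from h import *
o=state();p=camera("wrist");w=wcloud(p,o)
np.savez("wr.npz",w=w,im=p["image"])
save(sys.argv[1],p["image"]);print(p["image"].mean())
bottles(p,w,[float(v) for v in sys.argv[2:6]])
E
python3 d.py w1 .35 .65 -.49 -.19
```

```text
t 5.55 pos [ 0.4136 -0.3887  0.1933] q [-0.001  0.208  0.978  0.   ] op 0.526 gf 0.0 F [-0.9  0.6 -0. ]
159.3760275607639
bottle 0.96 [494 302  43  60] body [ 0.5823 -0.2701] capang 151.1 sz 30 39 z 0.034 ncap 867
bottle 0.76 [421 267  64  50] body [ 0.4979 -0.3378] capang 171.1 sz 39 29 z 0.034 ncap 910
bottle 0.59 [321 228  36  66] body [ 0.4179 -0.3973] capang -19.6 sz 28 38 z 0.034 ncap 381
```

View pics/w1.png

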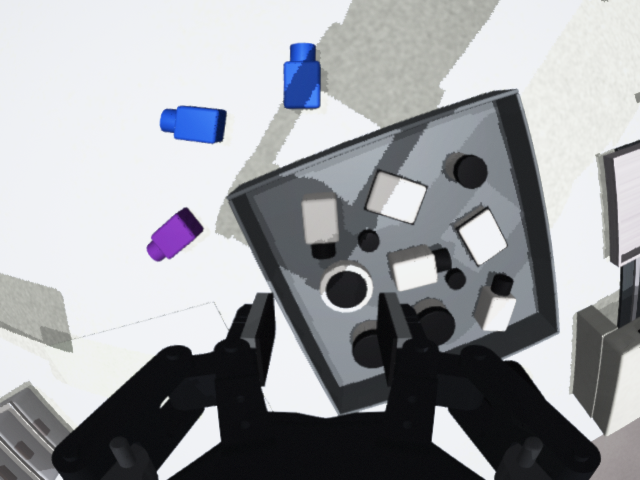

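```bash
python3 -c "
from h import *
o=get_obs();go(.4175,-.397,.06,158,o);go(.4175,-.397,.008,158,o);print(o['time_s'])"
```

```text
-> [0.4175, -0.397, 0.06, 158] shift [-0.0224, -0.0273, 0.3329] turn -0.012 deg -2.2 dist 0.134
-> [0.4175, -0.397, 0.008, 158] shift [-0.0229, -0.0277, 0.4629] turn -0.012 deg -2.2 dist 0.186
5.65
```

Call:
{"name": "play_rows", "arguments": {"plan": [[43,[-0.02,-0.027,0.08],-0.012],[43,[-0.023,-0.028,0.18],-0.012],[43,[-0.023,-0.028,0.28],-0.012],[43,[-0.023,-0.028,0.36],-0.012],[43,[-0.023,-0.028,0.42],-0.012],[43,[-0.023,-0.028,0.463],-0.012],[43,[-0.023,-0.028,0.463],-0.012],[0,[-0.023,-0.028,0.463],-0.012],[0,[-0.023,-0.028,0.463],-0.012],[0,[-0.023,-0.028,0.463],-0.012]]}}

```text
time_s: 6.65
eef_pos: [0.42, -0.3983, 0.0122]
eef_rot: [0.001, 0.189, 0.982, -0.001]
wrist_force: [-0.7, -0.7, -0.7]
opening: 0.341
grasp_force: 60.3
```

Call:
{"name": "play_rows", "arguments": {"plan": [[0,[0,0,0],0],[0,[0,0,-0.03],0],[0,[0,0,-0.1],0],[0,[0,0,-0.18],0],[0,[0,0,-0.26],0],[0,[0,0,-0.34],0],[0,[0,0,-0.34],0]]}}

```text
time_s: 7.35
eef_pos: [0.4215, -0.4009, 0.1536]
eef_rot: [0.004, 0.189, 0.982, -0.004]
wrist_force: [0.8, -0.3, 0.5]
opening: 0.336
grasp_force: 60.4
```

```bash
cat >> h.py <<'E'
YR=np.radians(-4.7);ex=np.array([np.cos(YR),np.sin(YR)]);ey=np.array([-ex[1],ex[0]])
PAN=np.array([.5495,.004])
def panpt(x,y): return PAN+x*ex+y*ey
E
python3 -c "
from h import *
o=state();x,y=panpt(0,-.063+.008);x,y=round(x,4),round(y,4);go(x,y,.15,85.3,o);go(x,y,.024,85.3,o)"
```

```text
t 7.35 pos [ 0.4215 -0.4009  0.1536] q [ 0.004  0.189  0.982 -0.004] op 0.336 gf 60.4 F [ 0.8 -0.3  0.5]
-> [np.float64(0.545), np.float64(-0.0508), 0.15, 85.3] shift [0.0388, 0.9274, 0.0032] turn 0.4049 deg 72.9 dist 0.371
-> [np.float64(0.545), np.float64(-0.0508), 0.024, 85.3] shift [0.0416, 0.9292, 0.3182] turn 0.4049 deg 72.9 dist 0.393
```

Call:
{"name": "play_rows", "arguments": {"plan": [[0,[0.0,0.1,0],0.045],[0,[0.01,0.2,0],0.09],[0,[0.01,0.3,0],0.135],[0,[0.02,0.42,0],0.18],[0,[0.02,0.54,0],0.225],[0,[0.03,0.66,0],0.27],[0,[0.03,0.78,0],0.315],[0,[0.04,0.88,0],0.36],[0,[0.04,0.928,0.05],0.405],[0,[0.041,0.928,0.1],0.405]]}}

```text
time_s: 8.35
eef_pos: [0.5432, -0.044, 0.1073]
eef_rot: [0.001, 0.736, 0.677, 0.001]
wrist_force: [-0.1, -1.2, -0.6]
opening: 0.338
grasp_force: 60.5
```

```bash
python3 -c "
from h import *
o=state();x,y=panpt(0,-.063+.008).round(4).tolist();go(x,y,.024,85.3,o)"
```

```text
t 8.35 pos [ 0.5432 -0.044   0.1073] q [0.001 0.736 0.677 0.001] op 0.338 gf 60.5 F [-0.1 -1.2 -0.6]
-> [0.545, -0.0508, 0.024, 85.3] shift [-0.0166, 0.0054, 0.2081] turn -0.0004 deg -0.1 dist 0.084
```

Call:
{"name": "play_rows", "arguments": {"plan": [[0,[0,0,0.06],0],[0,[0,0,0.12],0],[0,[0,0,0.16],0],[0,[0,0,0.18],0],[0,[0,0,0.19],0],[0,[0,0,0.195],0],[0,[0,0,0.195],0]]}}

```text
time_s: 9.05
eef_pos: [0.5426, -0.0474, 0.0295]
eef_rot: [0.0, 0.736, 0.677, 0.0]
wrist_force: [-0.4, -1.6, 0.2]
opening: 0.341
grasp_force: 60.5
```

Call:
{"name": "play_rows", "arguments": {"plan": [[0,[-0.008,0,0.008],0],[0,[-0.008,0,0.014],0],[0,[-0.008,0,0.014],0],[45,[-0.008,0,0.014],0],[45,[-0.008,0,0.014],0],[45,[-0.008,0,0.014],0],[45,[-0.008,0,-0.06],0],[45,[-0.008,0,-0.16],0],[45,[-0.008,0,-0.28],0],[45,[-0.008,0,-0.28],0]]}}

```text
time_s: 10.05
eef_pos: [0.5465, -0.0517, 0.1482]
eef_rot: [0.006, 0.735, 0.678, 0.003]
wrist_force: [1.2, -0.5, 0.1]
opening: 0.528
grasp_force: 0.0
```

```bash
python3 -c "
from h import *
o=state();go(.5815,-.270,.15,150.5,o)
p=camera('top');w=cloud(p);bottles(p,w,[.35,.65,-.49,.15])"
```

```text
t 10.05 pos [ 0.5465 -0.0517  0.1482] q [0.006 0.735 0.678 0.003] op 0.528 gf 0.0 F [ 1.2 -0.5  0.1]
-> [0.5815, -0.27, 0.15, 150.5] shift [-0.5368, 0.1318, -0.0013] turn -0.3622 deg -65.2 dist 0.221
bottle 0.79 [427 251  22  17] body [ 0.4964 -0.3373] capang 80.4 sz 40 31 z 0.033 ncap 53
bottle 0.57 [403 223  19  21] body [ 0.5808 -0.27  ] capang 151.0 sz 30 39 z 0.033 ncap 52
```

Call:
{"name": "play_rows", "arguments": {"plan": [[43,[-0.08,0.02,0],-0.045],[43,[-0.16,0.04,0],-0.09],[43,[-0.24,0.06,0],-0.135],[43,[-0.32,0.08,0],-0.18],[43,[-0.4,0.1,0],-0.225],[43,[-0.48,0.12,0],-0.27],[43,[-0.537,0.132,0],-0.315],[43,[-0.537,0.132,0],-0.362],[43,[-0.537,0.132,0],-0.362],[43,[-0.537,0.132,0],-0.362]]}}

```text
time_s: 11.15
eef_pos: [0.5759, -0.268, 0.1391]
eef_rot: [-0.001, 0.257, 0.966, 0.001]
wrist_force: [0.0, -0.3, 0.9]
opening: 0.503
grasp_force: 0.0
```

```bash
python3 -c "
from h import *
o=state();go(.5815,-.270,.008,150.5,o)"
```

```text
t 11.15 pos [ 0.5759 -0.268   0.1391] q [-0.001  0.257  0.966  0.001] op 0.503 gf 0.0 F [ 0.  -0.3  0.9]
-> [0.5815, -0.27, 0.008, 150.5] shift [-0.0156, 0.0023, 0.3278] turn -0.0015 deg -0.3 dist 0.131
```

Call:
{"name": "play_rows", "arguments": {"plan": [[43,[-0.013,0.002,0.08],0],[43,[-0.014,0.002,0.17],0],[43,[-0.014,0.002,0.25],0],[43,[-0.014,0.002,0.3],0],[43,[-0.014,0.002,0.325],0],[43,[-0.014,0.002,0.325],0],[0,[-0.014,0.002,0.325],0],[0,[-0.014,0.002,0.325],0],[0,[-0.014,0.002,0.325],0],[0,[-0.014,0.002,0.325],0]]}}

```text
time_s: 12.15
eef_pos: [0.5827, -0.2713, 0.012]
eef_rot: [0.001, 0.255, 0.967, -0.0]
wrist_force: [0.2, 0.1, 1.9]
opening: 0.338
grasp_force: 61.2
```

Call:
{"name": "play_rows", "arguments": {"plan": [[0,[0,0,-0.03],0],[0,[0,0,-0.1],0],[0,[0,0,-0.18],0],[0,[0,0,-0.26],0],[0,[0,0,-0.33],0],[0,[0,0,-0.33],0],[0,[0,0,-0.33],0]]}}

```text
time_s: 12.85
eef_pos: [0.5825, -0.2712, 0.1443]
eef_rot: [0.001, 0.255, 0.967, -0.0]
wrist_force: [-0.1, 0.1, -1.1]
opening: 0.337
grasp_force: 65.1
```

```bash
python3 -c "
from h import *
o=state();x,y=panpt(0,.063-.008).round(4).tolist();go(x,y,.14,85.3,o);go(x,y,.024,85.3,o)"
```

```text
t 12.85 pos [ 0.5825 -0.2712  0.1443] q [ 0.001  0.255  0.967 -0.   ] op 0.337 gf 65.1 F [-0.1  0.1 -1.1]
-> [0.554, 0.0588, 0.14, 85.3] shift [0.4689, 0.6825, 0.0096] turn 0.3619 deg 65.1 dist 0.331
-> [0.554, 0.0588, 0.024, 85.3] shift [0.4696, 0.6825, 0.2996] turn 0.3619 deg 65.1 dist 0.352
```

Call:
{"name": "play_rows", "arguments": {"plan": [[0,[0.06,0.085,0],0.045],[0,[0.12,0.17,0],0.09],[0,[0.18,0.255,0],0.135],[0,[0.24,0.34,0],0.18],[0,[0.3,0.43,0],0.225],[0,[0.36,0.52,0],0.27],[0,[0.42,0.61,0],0.315],[0,[0.469,0.683,0],0.362],[0,[0.469,0.683,0.06],0.362],[0,[0.469,0.683,0.12],0.362]]}}

```text
time_s: 13.85
eef_pos: [0.5528, 0.0609, 0.0936]
eef_rot: [-0.0, 0.735, 0.678, -0.0]
wrist_force: [-0.7, -0.8, -0.8]
opening: 0.33
grasp_force: 65.2
```

Call:
{"name": "play_rows", "arguments": {"plan": [[0,[0,0,0.06],0],[0,[0,0,0.12],0],[0,[0,0,0.15],0],[0,[0,0,0.17],0],[0,[0,0,0.17],0],[0,[0,0,0.17],0]]}}

```text
time_s: 14.45
eef_pos: [0.5541, 0.0592, 0.0275]
eef_rot: [0.0, 0.736, 0.677, 0.0]
wrist_force: [-0.4, 0.3, -0.1]
opening: 0.337
grasp_force: 65.2
```

Call:
{"name": "play_rows", "arguments": {"plan": [[0,[0,0,0.007],0],[0,[0,0,0.009],0],[0,[0,0,0.009],0],[45,[0,0,0.009],0],[45,[0,0,0.009],0],[45,[0,0,0.009],0],[45,[0,0,-0.08],0],[45,[0,0,-0.18],0],[45,[0,0,-0.3],0],[45,[0,0,-0.3],0]]}}

```text
time_s: 15.45
eef_pos: [0.5585, 0.059, 0.1544]
eef_rot: [0.005, 0.736, 0.677, 0.004]
wrist_force: [1.6, 0.2, 0.2]
opening: 0.531
grasp_force: 0.0
```

```bash
python3 -c "
from h import *
o=state();go(.4972,-.3375,.15,81,o)"
```

```text
t 15.45 pos [0.5585 0.059  0.1544] q [0.005 0.736 0.677 0.004] op 0.531 gf 0.0 F [1.6 0.2 0.2]
-> [0.4972, -0.3375, 0.15, 81] shift [-1.0004, -0.0716, 0.0103] turn 0.0239 deg 4.3 dist 0.401
```

Call:
{"name": "play_rows", "arguments": {"plan": [[43,[-0.1,-0.005,0],0.0],[43,[-0.22,-0.01,0],0.0],[43,[-0.34,-0.02,0],0.01],[43,[-0.46,-0.03,0],0.01],[43,[-0.58,-0.04,0],0.02],[43,[-0.7,-0.045,0],0.024],[43,[-0.82,-0.055,0],0.024],[43,[-0.94,-0.06,0],0.024],[43,[-1.0,-0.062,0],0.024],[43,[-1.0,-0.062,0],0.024]]}}

```text
time_s: 16.45
eef_pos: [0.4951, -0.341, 0.1466]
eef_rot: [0.001, 0.762, 0.648, -0.0]
wrist_force: [0.3, 1.2, -0.3]
opening: 0.503
grasp_force: 0.0
```

Call:
{"name": "play_rows", "arguments": {"plan": [[43,[0,0,0.05],0],[43,[0,0,0.1],0],[43,[0,0,0.1],0]]}}

```text
time_s: 16.75
eef_pos: [0.4944, -0.3345, 0.1035]
eef_rot: [-0.003, 0.76, 0.649, -0.0]
wrist_force: [-0.0, 0.9, -0.0]
opening: 0.505
grasp_force: 0.0
```

```bash
python3 d.py w2 .35 .65 -.49 -.19;python3 -c "
from h import *
o=state();go(.4972,-.3375,.009,81,o)"
```

```text
t 16.75 pos [ 0.4944 -0.3345  0.1035] q [-0.003  0.76   0.649 -0.   ] op 0.505 gf 0.0 F [-0.   0.9 -0. ]
130.28010308159722
bottle 0.59 [335 236  50 100] body [ 0.4986 -0.3379] capang 80.3 sz 39 28 z 0.035 ncap 1216
t 16.85 pos [ 0.496  -0.3362  0.1067] q [-0.001  0.76   0.65   0.   ] op 0.5 gf 0.0 F [0.8 0.4 0. ]
-> [0.4972, -0.3375, 0.009, 81] shift [-0.003, 0.0037, 0.2441] turn 0.0001 deg 0.0 dist 0.098
```

View pics/w2.png

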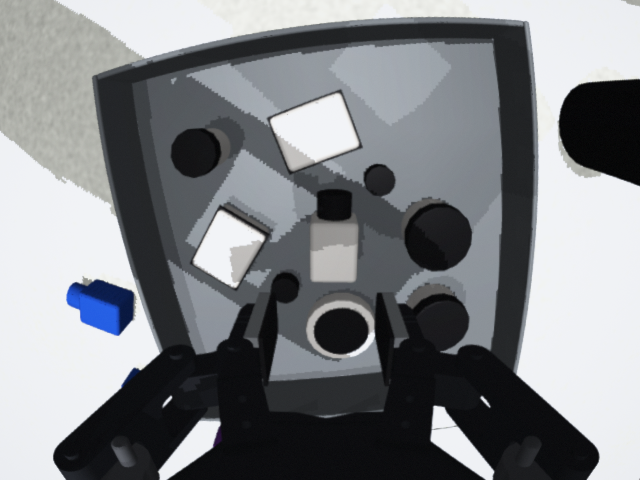

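Call:
{"name": "play_rows", "arguments": {"plan": [[43,[0.003,0.005,0.06],0],[43,[0.003,0.005,0.13],0],[43,[0.003,0.005,0.19],0],[43,[0.003,0.005,0.22],0],[43,[0.003,0.005,0.242],0],[43,[0.003,0.005,0.242],0],[0,[0.003,0.005,0.242],0],[0,[0.003,0.005,0.242],0],[0,[0.003,0.005,0.242],0],[0,[0.003,0.005,0.242],0]]}}

```text
time_s: 17.85
eef_pos: [0.499, -0.3372, 0.0115]
eef_rot: [0.001, 0.761, 0.649, 0.0]
wrist_force: [-0.3, 0.8, 6.2]
opening: 0.336
grasp_force: 60.8
```

Call:
{"name": "play_rows", "arguments": {"plan": [[0,[0,0,-0.03],0],[0,[0,0,-0.1],0],[0,[0,0,-0.18],0],[0,[0,0,-0.26],0],[0,[0,0,-0.33],0],[0,[0,0,-0.33],0],[0,[0,0,-0.33],0]]}}

```text
time_s: 18.55
eef_pos: [0.4984, -0.3366, 0.143]
eef_rot: [0.001, 0.761, 0.649, 0.0]
wrist_force: [-0.3, 0.9, -0.7]
opening: 0.337
grasp_force: 60.0
```

```bash
python3 -c "
from h import *
o=state();x,y=panpt(0,-.004).round(4).tolist();go(x,y,.14,85.3,o);go(x,y,.024,85.3,o)
p=camera('top');w=cloud(p);save('top1',p['image']);bottles(p,w,[.35,.65,-.49,.15])"
```

```text
t 18.55 pos [ 0.4984 -0.3366  0.143 ] q [0.001 0.761 0.649 0.   ] op 0.337 gf 60.0 F [-0.3  0.9 -0.7]
-> [0.5492, 0.0, 0.14, 85.3] shift [0.8509, -0.0066, 0.0068] turn -0.0241 deg -4.3 dist 0.34
-> [0.5492, 0.0, 0.024, 85.3] shift [0.8512, -0.0069, 0.2968] turn -0.0241 deg -4.3 dist 0.361
bottle 0.68 [282 228  24   8] body [0.5514 0.0586] capang 84.8 sz 40 31 z 0.043 ncap 24
bottle 0.56 [329 231  22  15] body [ 0.5385 -0.0603] capang -88.4 sz 31 55 z 0.043 ncap 33
bottle 0.21 [430 255  96 103] body [ 0.5037 -0.3328] capang -10.4 sz 292 246 z 0.004 ncap 145
```

View pics/top1.png

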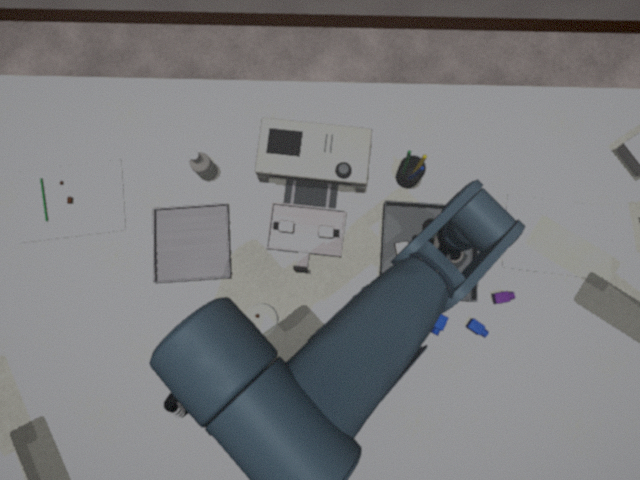

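Call:
{"name": "play_rows", "arguments": {"plan": [[0,[0.1,0,0],0.0],[0,[0.22,0,0],-0.01],[0,[0.34,0,0],-0.02],[0,[0.46,0,0],-0.024],[0,[0.58,-0.003,0],-0.024],[0,[0.7,-0.005,0],-0.024],[0,[0.8,-0.007,0],-0.024],[0,[0.845,-0.007,0],-0.024],[0,[0.845,-0.007,0],-0.024],[0,[0.845,-0.007,0.03],-0.024]]}}

```text
time_s: 19.65
eef_pos: [0.5491, -0.0023, 0.1301]
eef_rot: [0.001, 0.735, 0.678, 0.0]
wrist_force: [1.0, -0.4, -0.1]
opening: 0.338
grasp_force: 59.9
```

Call:
{"name": "play_rows", "arguments": {"plan": [[0,[0,0,0.08],0],[0,[0,0,0.16],0],[0,[0,0,0.22],0],[0,[0,0,0.25],0],[0,[0,0,0.255],0],[0,[0,0,0.255],0]]}}

```text
time_s: 20.25
eef_pos: [0.5486, -0.0029, 0.028]
eef_rot: [-0.0, 0.736, 0.677, -0.0]
wrist_force: [0.2, 0.1, -0.6]
opening: 0.337
grasp_force: 60.0
```

Call:
{"name": "play_rows", "arguments": {"plan": [[0,[0,0,0.007],0],[0,[0,0,0.01],0],[0,[0,0,0.01],0],[45,[0,0,0.01],0],[45,[0,0,0.01],0],[45,[0,0,0.01],0],[45,[0,0,-0.08],0],[45,[0,0,-0.18],0],[45,[0,-0.1,-0.3],0],[45,[0,-0.1,-0.3],0]]}}

```text
time_s: 21.25
eef_pos: [0.5092, 0.0011, 0.1523]
eef_rot: [0.002, 0.735, 0.678, 0.001]
wrist_force: [0.4, -0.6, -0.8]
opening: 0.526
grasp_force: 0.0
```

Call:
{"name": "play_rows", "arguments": {"plan": [[45,[0,-0.08,0],0],[45,[0.02,-0.185,0],0],[45,[0.02,-0.185,0],0]]}}

```text
time_s: 21.55
eef_pos: [0.4299, 0.017, 0.1464]
eef_rot: [-0.002, 0.735, 0.678, -0.002]
wrist_force: [-0.3, -0.0, -0.3]
opening: 0.525
grasp_force: 0.0
```

```bash
python3 d.py w3 .45 .65 -.13 .13;python3 -c "
from h import *
o=state();go(.436,.0134,.056,85.3,o)
d=np.load('wr.npz');w=d['w'];s=(w[...,2]>.075)&(w[...,2]<.1)&(abs(w[...,1]-.01)<.04)&(abs(w[...,0]-.44)<.04)
print(s.sum(), np.nanpercentile(w[s],[5,50,95],axis=0).round(4) if s.any() else '')"
```

```text
t 21.55 pos [0.4299 0.017  0.1464] q [-0.002  0.735  0.678 -0.002] op 0.525 gf 0.0 F [-0.3 -0.  -0.3]
153.60536241319446
bottle 0.84 [482 231  51  80] body [ 0.549  -0.0031] capang 86.4 sz 39 30 z 0.045 ncap 1335
bottle 0.66 [472 305  47  72] body [ 0.5413 -0.052 ] capang 177.0 sz 41 29 z 0.045 ncap 1099
bottle 0.64 [490 153  51  83] body [0.5534 0.0585] capang 84.3 sz 39 29 z 0.045 ncap 1257
t 21.65 pos [0.4353 0.0154 0.1484] q [0.    0.735 0.678 0.   ] op 0.525 gf 0.0 F [ 0.6 -0.4  0.7]
-> [0.436, 0.0134, 0.056, 85.3] shift [-0.0047, 0.0019, 0.231] turn 0.0 deg 0.0 dist 0.092
1298 [[ 4.299e-01 -4.000e-04  8.140e-02]
 [ 4.357e-01  1.770e-02  9.010e-02]
 [ 4.413e-01  3.140e-02  9.140e-02]]
```

View pics/w3.png

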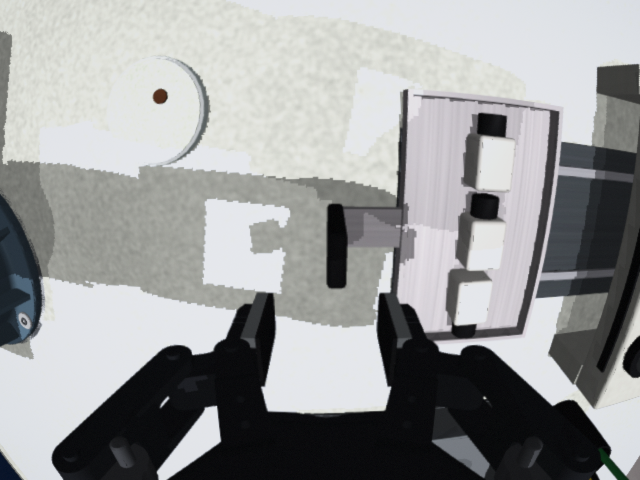

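Call:
{"name": "play_rows", "arguments": {"plan": [[45,[-0.003,0.002,0.1],0],[45,[-0.003,0.002,0.2],0],[45,[-0.003,0.002,0.231],0],[45,[-0.003,0.002,0.231],0],[0,[-0.003,0.002,0.231],0],[0,[-0.003,0.002,0.231],0],[0,[-0.003,0.002,0.231],0],[0,[-0.003,0.002,0.231],0],[0,[-0.003,0.002,0.231],0]]}}

```text
time_s: 22.55
eef_pos: [0.4376, 0.0135, 0.057]
eef_rot: [0.001, 0.736, 0.677, 0.001]
wrist_force: [0.4, -0.5, 6.0]
opening: 0.133
grasp_force: 59.4
```

Call:
{"name": "play_rows", "arguments": {"plan": [[0,[0,0.01,0],0],[0,[0,0.03,0],0],[0,[0,0.055,0],0],[0,[0,0.085,0],0],[0,[0,0.12,0],0],[0,[0,0.155,0],0],[0,[0,0.19,0],0],[0,[0,0.225,0],0],[0,[0,0.25,0],0],[0,[0,0.26,0],0]]}}

```text
time_s: 23.55
eef_pos: [0.5414, 0.0048, 0.0571]
eef_rot: [0.001, 0.736, 0.677, 0.0]
wrist_force: [-2.7, -1.6, 8.9]
opening: 0.133
grasp_force: 60.6
```

Call:
{"name": "play_rows", "arguments": {"plan": [[0,[0,0.01,0],0],[0,[0,0.03,0],0],[0,[0,0.06,0],0],[0,[0,0.09,0],0],[0,[0,0.12,0],0],[0,[0,0.15,0],0],[0,[0,0.175,0],0],[0,[0,0.19,0],0],[0,[0,0.2,0],0],[0,[0,0.2,0],0]]}}

```text
time_s: 24.55
eef_pos: [0.6211, -0.0019, 0.0571]
eef_rot: [0.001, 0.736, 0.677, 0.001]
wrist_force: [1.4, -2.3, 4.6]
opening: 0.134
grasp_force: 59.8
```

Call:
{"name": "play_rows", "arguments": {"plan": [[0,[0,0.005,0],0],[0,[0,0.005,0],0]]}}

```text
time_s: 24.75
eef_pos: [0.6225, -0.002, 0.0571]
eef_rot: [0.001, 0.736, 0.677, 0.0]
wrist_force: [-0.7, -2.2, 7.1]
opening: 0.129
grasp_force: 60.1
```

Call:
{"name": "play_rows", "arguments": {"plan": [[0,[0,0.005,0],0],[0,[0,0.005,0],0],[0,[0,0.005,0],0]]}}

```text
time_s: 25.05
eef_pos: [0.6244, -0.0021, 0.0571]
eef_rot: [0.001, 0.736, 0.677, 0.0]
wrist_force: [-1.1, -2.1, 6.7]
opening: 0.131
grasp_force: 60.1
```

Call:
{"name": "play_rows", "arguments": {"plan": [[0,[0,0.005,0],0],[0,[0,0.008,0],0],[0,[0,0.008,0],0]]}}

```text
time_s: 25.35
eef_pos: [0.6249, -0.0022, 0.0571]
eef_rot: [-0.001, 0.735, 0.678, -0.002]
wrist_force: [-14.4, -2.4, 15.8]
opening: 0.13
grasp_force: 61.4
```

Call:
{"name": "play_rows", "arguments": {"plan": [[0,[0,-0.004,0],0],[45,[0,-0.004,0],0],[45,[0,-0.004,0],0],[45,[0,-0.004,0],0],[45,[0,-0.004,-0.1],0],[45,[0,-0.004,-0.2],0],[45,[0,-0.004,-0.3],0],[0,[0,-0.004,-0.34],0],[0,[0,-0.004,-0.34],0],[0,[0,-0.004,-0.34],0]]}}

```text
time_s: 26.35
eef_pos: [0.6244, -0.0014, 0.1901]
eef_rot: [-0.001, 0.736, 0.677, -0.001]
wrist_force: [-0.0, -0.3, -0.2]
opening: 0.018
grasp_force: 0.0
```

```bash
python3 d.py w4 .45 .85 -.13 .13;python3 -c "
from h import *
o=state();go(.6925,-.0935,.15,85.3,o)
d=np.load('wr.npz');w=d['w'];s=(w[...,2]>.110)&(w[...,2]<.14)&(abs(w[...,1]+.094)<.035)&(abs(w[...,0]-.69)<.035)
print(s.sum(), np.nanpercentile(w[s],[3,50,97],axis=0).round(4) if s.any() else '')
s=(w[...,2]>.07)&(w[...,2]<.1)&(abs(w[...,1])<.03)&(abs(w[...,0]-.62)<.03)
print(s.sum(), np.nanpercentile(w[s],[3,50,97],axis=0).round(4) if s.any() else '')"
```

```text
t 26.35 pos [ 0.6244 -0.0014  0.1901] q [-0.001  0.736  0.677 -0.001] op 0.018 gf 0.0 F [-0.  -0.3 -0.2]
162.21601453993057
t 26.45 pos [ 0.6237 -0.0014  0.1888] q [-0.002  0.736  0.677 -0.001] op -0.001 gf 0.0 F [-0.4  0.2  0.6]
-> [0.6925, -0.0935, 0.15, 85.3] shift [-0.2154, 0.1908, 0.096] turn -0.0001 deg -0.0 dist 0.121
1073 [[ 0.6802 -0.0962  0.1105]
 [ 0.6987 -0.0811  0.113 ]
 [ 0.7147 -0.0726  0.1231]]
942 [[ 0.6187 -0.0174  0.0749]
 [ 0.6249  0.0018  0.0902]
 [ 0.6313  0.0155  0.0917]]
```

View pics/w4.png

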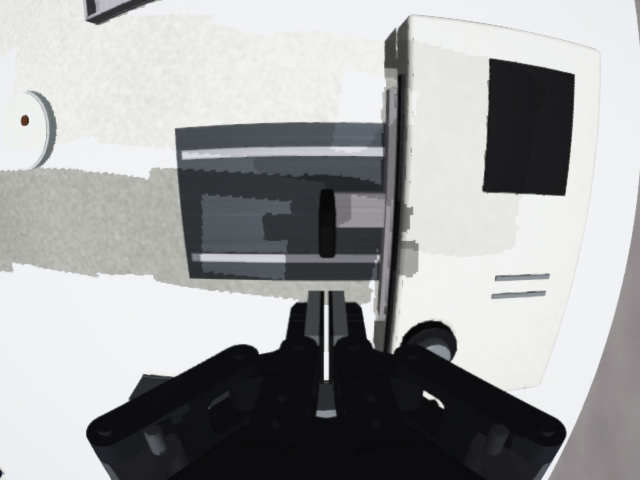

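Call:
{"name": "play_rows", "arguments": {"plan": [[0,[-0.1,0.09,0],0],[0,[-0.215,0.19,0],0],[0,[-0.215,0.19,0.05],0],[0,[-0.215,0.19,0.1],0],[0,[-0.215,0.19,0.13],0],[0,[-0.215,0.19,0.15],0],[0,[-0.215,0.19,0.165],0],[0,[-0.215,0.19,0.165],0]]}}

```text
time_s: 27.25
eef_pos: [0.6934, -0.093, 0.1249]
eef_rot: [-0.001, 0.735, 0.678, -0.0]
wrist_force: [-0.5, 0.3, -0.8]
opening: 0.001
grasp_force: 0.0
```

Call:
{"name": "play_rows", "arguments": {"plan": [[0,[0,0,0.005],0],[0,[0,0,0.01],0],[0,[0,0,0.015],0],[0,[0,0,0.018],0],[0,[0,0,0.018],0],[0,[0,0,0.018],0]]}}

```text
time_s: 27.85
eef_pos: [0.6944, -0.0936, 0.1192]
eef_rot: [0.001, 0.736, 0.677, 0.0]
wrist_force: [1.7, 0.7, 3.5]
opening: -0.001
grasp_force: 1.5
```

Call:
{"name": "play_rows", "arguments": {"plan": [[0,[0,0,0.004],0],[0,[0,0,0.007],0],[0,[0,0,0.007],0],[0,[0,0,0.007],0]]}}

```text
time_s: 28.25
eef_pos: [0.6944, -0.0936, 0.1162]
eef_rot: [0.0, 0.736, 0.677, 0.0]
wrist_force: [2.5, 1.7, 4.7]
opening: -0.002
grasp_force: 2.4
```

Call:
{"name": "play_rows", "arguments": {"plan": [[0,[0,0,0.004],0],[0,[0,0,0.007],0],[0,[0,0,0.007],0],[0,[0,0,0.007],0]]}}

```text
time_s: 28.65
eef_pos: [0.6946, -0.0937, 0.1159]
eef_rot: [0.001, 0.736, 0.678, 0.0]
wrist_force: [-3.6, 3.0, 17.3]
opening: 0.001
grasp_force: 8.6
```

Call:
{"name": "play_rows", "arguments": {"plan": [[0,[0,0,-0.05],0],[0,[0,0,-0.12],0],[45,[0,0,-0.19],0],[45,[0.1,-0.09,-0.19],0],[45,[0.214,-0.193,-0.19],0],[45,[0.214,-0.193,-0.19],0],[45,[0.214,-0.193,-0.19],0]]}}

```text
time_s: 29.35
eef_pos: [0.622, -0.0, 0.188]
eef_rot: [-0.001, 0.735, 0.678, -0.001]
wrist_force: [0.3, -0.1, -0.4]
opening: 0.528
grasp_force: 0.0
```

```bash
python3 -c "
from h import *
o=state();go(.6248,-.0021,.056,85.3,o)"
```

```text
t 29.35 pos [ 0.622 -0.     0.188] q [-0.001  0.735  0.678 -0.001] op 0.528 gf 0.0 F [ 0.3 -0.1 -0.4]
-> [0.6248, -0.0021, 0.056, 85.3] shift [-0.0047, 0.0084, 0.3299] turn 0.0008 deg 0.1 dist 0.132
```

Call:
{"name": "play_rows", "arguments": {"plan": [[45,[-0.004,0.004,0.1],0],[45,[-0.004,0.004,0.2],0],[45,[-0.004,0.004,0.3],0],[45,[-0.004,0.004,0.33],0],[45,[-0.004,0.004,0.33],0],[0,[-0.004,0.004,0.33],0],[0,[-0.004,0.004,0.33],0],[0,[-0.004,0.004,0.33],0],[0,[-0.004,0.004,0.33],0],[0,[-0.004,0.004,0.33],0]]}}

```text
time_s: 30.35
eef_pos: [0.6248, -0.0042, 0.0585]
eef_rot: [-0.0, 0.736, 0.677, -0.001]
wrist_force: [-6.8, -1.8, 6.9]
opening: 0.129
grasp_force: 60.3
```

Call:
{"name": "play_rows", "arguments": {"plan": [[0,[0,-0.01,0],0],[0,[0,-0.03,0],0],[0,[0,-0.055,0],0],[0,[0,-0.085,0],0],[0,[0,-0.12,0],0],[0,[0,-0.155,0],0],[0,[0,-0.19,0],0],[0,[0,-0.225,0],0],[0,[0,-0.25,0],0],[0,[0,-0.26,0],0]]}}

```text
time_s: 31.35
eef_pos: [0.5219, 0.0045, 0.0584]
eef_rot: [0.001, 0.736, 0.677, 0.001]
wrist_force: [3.2, -3.1, 5.3]
opening: 0.131
grasp_force: 60.3
```

Call:
{"name": "play_rows", "arguments": {"plan": [[0,[0,-0.01,0],0],[0,[0,-0.03,0],0],[0,[0,-0.06,0],0],[0,[0,-0.09,0],0],[0,[0,-0.12,0],0],[0,[0,-0.15,0],0],[0,[0,-0.175,0],0],[0,[0,-0.19,0],0],[0,[0,-0.2,0],0],[0,[0,-0.2,0],0]]}}

```text
time_s: 32.35
eef_pos: [0.4423, 0.0112, 0.0584]
eef_rot: [0.001, 0.736, 0.678, 0.001]
wrist_force: [-1.0, -2.4, 13.3]
opening: 0.131
grasp_force: 61.6
```

Call:
{"name": "play_rows", "arguments": {"plan": [[0,[0,-0.005,0],0],[0,[0,-0.01,0],0],[0,[0,-0.012,0],0],[0,[0,-0.012,0],0]]}}

```text
time_s: 32.75
eef_pos: [0.4383, 0.0115, 0.0584]
eef_rot: [0.002, 0.736, 0.677, 0.001]
wrist_force: [0.7, -1.1, 10.6]
opening: 0.126
grasp_force: 61.2
```

Call:
{"name": "play_rows", "arguments": {"plan": [[45,[0,0,0],0],[45,[0,0,0],0],[45,[0,0,0],0],[45,[0,0,-0.1],0],[45,[0,0,-0.2],0],[45,[0,0,-0.25],0],[45,[0,0,-0.25],0],[45,[0,0,-0.25],0]]}}

```text
time_s: 33.55
eef_pos: [0.4369, 0.012, 0.1564]
eef_rot: [-0.0, 0.736, 0.677, -0.0]
wrist_force: [0.8, -0.0, 0.7]
opening: 0.524
grasp_force: 0.0
```

```bash
python3 d.py w5 .45 .67 -.13 .13; cat >> h.py <<'E'
TY=np.radians(5.4);TR=np.array([.5032,.3217])
E
python3 -c "
from h import *
d=np.load('wr.npz');w=d['w'];s=(w[...,2]>.075)&(w[...,2]<.1)&(abs(w[...,1]-.01)<.04)&(abs(w[...,0]-.44)<.04)
print(s.sum(), np.nanpercentile(w[s],[5,50,95],axis=0).round(4) if s.any() else '')"
```

```text
t 33.55 pos [0.4369 0.012  0.1564] q [-0.     0.736  0.677 -0.   ] op 0.524 gf 0.0 F [ 0.8 -0.   0.7]
151.98139539930557
bottle 0.86 [473 222  50  76] body [ 0.5518 -0.0032] capang 84.4 sz 39 30 z 0.045 ncap 1222
bottle 0.75 [461 294  46  72] body [ 0.5444 -0.0514] capang 176.3 sz 40 29 z 0.045 ncap 1015
bottle 0.6 [479 143  52  81] body [0.5568 0.0582] capang 86.2 sz 39 29 z 0.046 ncap 1227
1221 [[ 0.4328 -0.001   0.083 ]
 [ 0.4386  0.0165  0.0901]
 [ 0.4443  0.031   0.0915]]
```

View pics/w5.png

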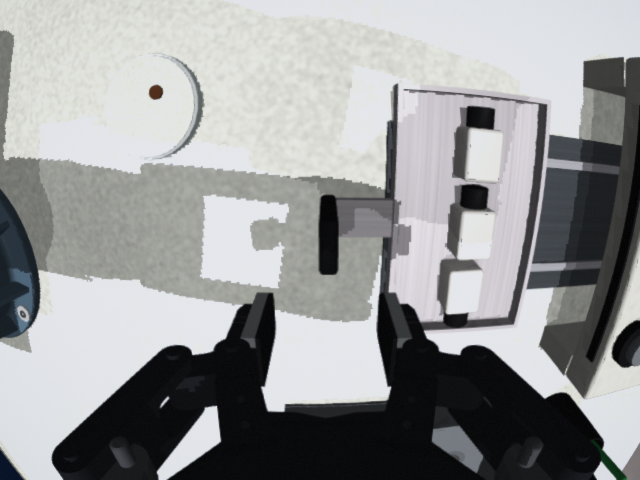

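```bash
python3 -c "
from h import *
o=state();go(.5565,.0585,.15,85.3,o);go(.5565,.0585,.022,85.3,o)"
```

```text
t 33.65 pos [0.436  0.0122 0.1553] q [-0.001  0.736  0.677 -0.001] op 0.526 gf 0.0 F [-0.5  0.1 -0.1]
-> [0.5565, 0.0585, 0.15, 85.3] shift [0.1402, 0.2907, 0.0125] turn -0.0001 deg -0.0 dist 0.129
-> [0.5565, 0.0585, 0.022, 85.3] shift [0.14, 0.2917, 0.3325] turn -0.0001 deg -0.0 dist 0.186
```

Call:
{"name": "play_rows", "arguments": {"plan": [[45,[0.07,0.1,0],0],[45,[0.12,0.2,0],0],[45,[0.14,0.29,0],0],[45,[0.14,0.291,0.08],0],[45,[0.14,0.291,0.17],0],[45,[0.14,0.291,0.25],0],[45,[0.14,0.291,0.3],0],[45,[0.14,0.291,0.327],0],[45,[0.14,0.291,0.327],0],[0,[0.14,0.291,0.327],0]]}}

```text
time_s: 34.65
eef_pos: [0.5581, 0.058, 0.0262]
eef_rot: [-0.0, 0.736, 0.677, -0.0]
wrist_force: [0.7, -0.7, 1.0]
opening: 0.374
grasp_force: 0.0
```

Call:
{"name": "play_rows", "arguments": {"plan": [[0,[0,0,0],0],[0,[0,0,0],0],[0,[0,0,0],0],[0,[0,0,-0.05],0],[0,[0,0,-0.13],0],[0,[0,0,-0.21],0],[0,[0,0,-0.25],0],[0,[0,0,-0.25],0],[0,[0,0,-0.25],0]]}}

```text
time_s: 35.55
eef_pos: [0.5578, 0.0581, 0.126]
eef_rot: [0.0, 0.736, 0.677, 0.0]
wrist_force: [-0.4, 0.3, -0.6]
opening: 0.332
grasp_force: 60.3
```

Call:
{"name": "play_rows", "arguments": {"plan": [[0,[0.08,-0.02,0],0],[0,[0.18,-0.04,0],0],[0,[0.3,-0.07,0],0],[0,[0.42,-0.1,0],0],[0,[0.54,-0.13,0],0],[0,[0.66,-0.16,0],0],[0,[0.75,-0.18,0],0],[0,[0.782,-0.187,0.03],0],[0,[0.782,-0.187,0.08],0],[0,[0.782,-0.187,0.1],0]]}}

```text
time_s: 36.55
eef_pos: [0.5066, 0.3748, 0.0818]
eef_rot: [-0.001, 0.735, 0.678, -0.003]
wrist_force: [-0.7, -1.0, -0.0]
opening: 0.339
grasp_force: 60.4
```

Call:
{"name": "play_rows", "arguments": {"plan": [[0,[0,0,0.06],0],[0,[0,0,0.12],0],[0,[0,0,0.15],0],[0,[0,0,0.165],0],[0,[0,0,0.172],0],[0,[0,0,0.172],0]]}}

```text
time_s: 37.15
eef_pos: [0.5095, 0.3759, 0.0177]
eef_rot: [0.0, 0.736, 0.677, 0.0]
wrist_force: [0.6, -0.7, 0.1]
opening: 0.329
grasp_force: 60.4
```

Call:
{"name": "play_rows", "arguments": {"plan": [[0,[0,0,0.005],0],[0,[0,0,0.005],0],[45,[0,0,0.005],0],[45,[0,0,0.005],0],[45,[0,0,0.005],0],[45,[0,0,-0.08],0],[45,[0,0,-0.18],0],[45,[0,0,-0.27],0],[45,[0,0,-0.27],0]]}}

```text
time_s: 38.05
eef_pos: [0.5128, 0.3779, 0.1321]
eef_rot: [0.002, 0.736, 0.677, 0.005]
wrist_force: [0.9, 0.1, -0.2]
opening: 0.529
grasp_force: 0.0
```

Call:
{"name": "play_rows", "arguments": {"plan": [[45,[-0.12,0.02,0],0],[45,[-0.24,0.05,0],0],[45,[-0.36,0.07,0],0],[45,[-0.48,0.1,0],0],[45,[-0.6,0.12,0],0],[45,[-0.72,0.14,0],0],[45,[-0.84,0.17,0],0],[45,[-0.935,0.187,0],0],[45,[-0.935,0.187,0],0],[45,[-0.935,0.187,0],0]]}}

```text
time_s: 39.05
eef_pos: [0.5526, -0.0036, 0.1249]
eef_rot: [-0.0, 0.736, 0.677, -0.0]
wrist_force: [-0.2, 0.7, -0.3]
opening: 0.527
grasp_force: 0.0
```

```bash
python3 -c "
from h import *
o=state();
p=camera('wrist');w=wcloud(p,o);bottles(p,w,[.45,.65,-.13,.13])
o=state();go(.5535,-.003,.022,85.3,o)
p=camera('top');w=cloud(p);bottles(p,w,[.35,.65,-.13,.5])"
```

```text
t 39.05 pos [ 0.5526 -0.0036  0.1249] q [-0.     0.736  0.677 -0.   ] op 0.527 gf 0.0 F [-0.2  0.7 -0.3]
bottle 0.56 [320 311  46  85] body [ 0.5444 -0.0455] capang -91.6 sz 50 30 z 0.046 ncap 550
t 39.15 pos [ 0.5524 -0.0019  0.1249] q [-0.     0.735  0.678 -0.   ] op 0.527 gf 0.0 F [-0.3  0.4 -0.6]
-> [0.5535, -0.003, 0.022, 85.3] shift [-0.0027, 0.0032, 0.2572] turn 0.0001 deg 0.0 dist 0.103
bottle 0.67 [332 232  22  14] body [ 0.5148 -0.049 ] capang -14.0 sz 32 92 z 0.043 ncap 32
bottle 0.64 [170 241  23  10] body [0.507  0.3756] capang 82.4 sz 41 31 z 0.032 ncap 42
```

```bash
python3 d.py w6 .45 .67 -.13 .13
```

```text
t 39.25 pos [ 0.5525 -0.0014  0.125 ] q [-0.     0.735  0.678 -0.   ] op 0.527 gf 0.0 F [-0.3 -0.2 -0.3]
159.47946506076389
bottle 0.93 [320 313  44  78] body [ 0.5442 -0.0508] capang -91.8 sz 38 30 z 0.045 ncap 485
```

View pics/w6.png

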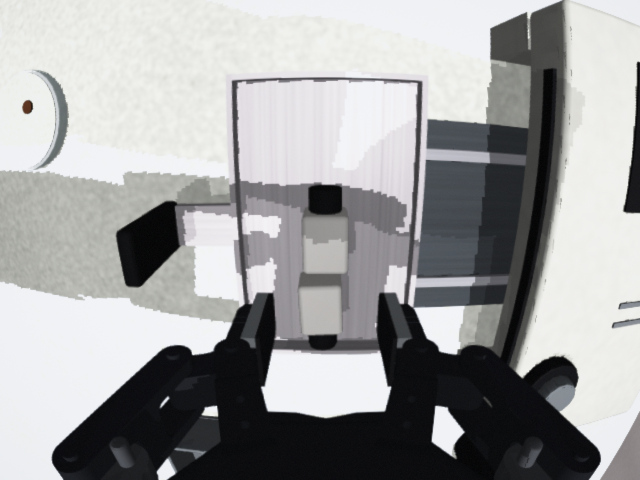

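Call:
{"name": "play_rows", "arguments": {"plan": [[45,[-0.003,0.003,0.08],0],[45,[-0.003,0.003,0.16],0],[45,[-0.003,0.003,0.22],0],[45,[-0.003,0.003,0.25],0],[45,[-0.003,0.003,0.25],0],[45,[-0.003,0.003,0.25],0],[0,[-0.003,0.003,0.25],0],[0,[-0.003,0.003,0.25],0],[0,[-0.003,0.003,0.25],0],[0,[-0.003,0.003,0.25],0]]}}

```text
time_s: 40.35
eef_pos: [0.5556, -0.0045, 0.0271]
eef_rot: [0.001, 0.736, 0.677, 0.001]
wrist_force: [-0.6, 1.4, 7.3]
opening: 0.336
grasp_force: 60.2
```

Call:
{"name": "play_rows", "arguments": {"plan": [[0,[0,0,-0.05],0],[0,[0,0,-0.13],0],[0,[0,0,-0.21],0],[0,[0,0,-0.25],0],[0,[0,0,-0.25],0],[0,[0,0,-0.25],0]]}}

```text
time_s: 40.95
eef_pos: [0.5538, -0.0042, 0.1252]
eef_rot: [0.0, 0.736, 0.677, 0.0]
wrist_force: [-0.4, 0.2, -0.4]
opening: 0.337
grasp_force: 59.4
```

Call:
{"name": "play_rows", "arguments": {"plan": [[0,[0.08,-0.02,0],0],[0,[0.18,-0.04,0],0],[0,[0.3,-0.07,0],0],[0,[0.42,-0.1,0],0],[0,[0.54,-0.13,0],0],[0,[0.66,-0.16,0],0],[0,[0.75,-0.18,0],0],[0,[0.775,-0.187,0.03],0],[0,[0.775,-0.187,0.08],0],[0,[0.775,-0.187,0.1],0]]}}

```text
time_s: 41.95
eef_pos: [0.5024, 0.3099, 0.0814]
eef_rot: [-0.001, 0.735, 0.678, -0.003]
wrist_force: [-0.4, -0.7, -0.4]
opening: 0.336
grasp_force: 59.4
```

Call:
{"name": "play_rows", "arguments": {"plan": [[0,[0,0,0.06],0],[0,[0,0,0.12],0],[0,[0,0,0.15],0],[0,[0,0,0.165],0],[0,[0,0,0.173],0],[0,[0,0,0.173],0]]}}

```text
time_s: 42.55
eef_pos: [0.5054, 0.3107, 0.0168]
eef_rot: [0.0, 0.736, 0.677, 0.0]
wrist_force: [0.5, 0.1, -0.6]
opening: 0.338
grasp_force: 59.4
```

Call:
{"name": "play_rows", "arguments": {"plan": [[0,[0,0,0.003],0],[0,[0,0,0.003],0],[45,[0,0,0.003],0],[45,[0,0,0.003],0],[45,[0,0,0.003],0],[45,[0,0,-0.08],0],[45,[0,0,-0.18],0],[45,[0,0,-0.27],0],[45,[0,0,-0.27],0],[45,[0,0,-0.27],0]]}}

```text
time_s: 43.55
eef_pos: [0.5054, 0.3112, 0.125]
eef_rot: [0.0, 0.736, 0.677, 0.001]
wrist_force: [-0.3, -0.3, -1.8]
opening: 0.527
grasp_force: 0.0
```

```bash
python3 -c "
from h import *
o=state();go(.5455,-.051,.125,85.3,o)
p=camera('top');w=cloud(p);bottles(p,w,[.35,.65,-.13,.5])"
```

```text
t 43.55 pos [0.5054 0.3112 0.125 ] q [0.    0.736 0.677 0.001] op 0.527 gf 0.0 F [-0.3 -0.3 -1.8]
-> [0.5455, -0.051, 0.125, 85.3] shift [-0.8941, 0.1741, -0.0004] turn -0.0001 deg -0.0 dist 0.364
bottle 0.58 [329 231  19  13] body [ 0.5421 -0.0516] capang -92.8 sz 38 29 z 0.043 ncap 31
bottle 0.57 [193 244  25  14] body [0.5043 0.3183] capang 86.1 sz 54 30 z 0.032 ncap 21
```

Call:
{"name": "play_rows", "arguments": {"plan": [[45,[-0.12,0.02,0],0],[45,[-0.24,0.05,0],0],[45,[-0.36,0.07,0],0],[45,[-0.48,0.1,0],0],[45,[-0.6,0.12,0],0],[45,[-0.72,0.14,0],0],[45,[-0.84,0.165,0],0],[45,[-0.894,0.173,0],0],[45,[-0.894,0.173,0],0],[45,[-0.894,0.173,0.04],0]]}}

```text
time_s: 44.65
eef_pos: [0.5451, -0.0517, 0.1083]
eef_rot: [0.0, 0.736, 0.677, 0.0]
wrist_force: [-0.2, -0.6, 0.6]
opening: 0.522
grasp_force: 0.0
```

Call:
{"name": "play_rows", "arguments": {"plan": [[45,[0,0,0.08],0],[45,[0,0,0.15],0],[45,[0,0,0.19],0],[45,[0,0,0.212],0],[45,[0,0,0.212],0],[45,[0,0,0.212],0],[0,[0,0,0.212],0],[0,[0,0,0.212],0],[0,[0,0,0.212],0],[0,[0,0,0.212],0]]}}

```text
time_s: 45.65
eef_pos: [0.5456, -0.0514, 0.0246]
eef_rot: [0.001, 0.736, 0.677, 0.001]
wrist_force: [0.0, 1.3, 7.1]
opening: 0.34
grasp_force: 59.9
```

Call:
{"name": "play_rows", "arguments": {"plan": [[0,[0,0,-0.05],0],[0,[0,0,-0.13],0],[0,[0,0,-0.21],0],[0,[0,0,-0.25],0],[0,[0,0,-0.25],0],[0,[0,0,-0.25],0]]}}

```text
time_s: 46.25
eef_pos: [0.5441, -0.0512, 0.1229]
eef_rot: [-0.0, 0.736, 0.677, -0.0]
wrist_force: [-0.3, 0.6, -0.5]
opening: 0.335
grasp_force: 59.1
```

```bash
python3 -c "
from h import *
o=state();go(.499,.260,.125,85.3,o)
p=camera('top');w=cloud(p);bottles(p,w,[.35,.65,-.13,.5])"
```

```text
t 46.25 pos [ 0.5441 -0.0512  0.1229] q [-0.     0.736  0.677 -0.   ] op 0.335 gf 59.1 F [-0.3  0.6 -0.5]
-> [0.499, 0.26, 0.125, 85.3] shift [0.766, -0.1765, -0.0053] turn -0.0001 deg -0.0 dist 0.314
bottle 0.7 [193 242  23  14] body [0.5038 0.3117] capang 83.7 sz 40 30 z 0.032 ncap 43
bottle 0.47 [168 240  27   7] body [0.507  0.3765] capang 84.3 sz 38 30 z 0.032 ncap 44
```

Call:
{"name": "play_rows", "arguments": {"plan": [[0,[0.08,-0.02,0],0],[0,[0.18,-0.04,0],0],[0,[0.3,-0.07,0],0],[0,[0.42,-0.1,0],0],[0,[0.54,-0.13,0],0],[0,[0.66,-0.16,0],0],[0,[0.75,-0.17,0],0],[0,[0.781,-0.177,0],0],[0,[0.781,-0.177,0.06],0],[0,[0.781,-0.177,0.1],0]]}}

```text
time_s: 47.35
eef_pos: [0.4984, 0.2658, 0.0811]
eef_rot: [-0.0, 0.735, 0.678, -0.001]
wrist_force: [-0.6, 0.1, -1.0]
opening: 0.342
grasp_force: 59.1
```

Call:
{"name": "play_rows", "arguments": {"plan": [[0,[0,0,0.05],0],[0,[0,0,0.1],0],[0,[0,0,0.14],0],[0,[0,0,0.155],0],[0,[0,0,0.155],0],[0,[0,0,0.155],0]]}}

```text
time_s: 47.95
eef_pos: [0.5001, 0.2659, 0.0217]
eef_rot: [0.0, 0.736, 0.677, 0.0]
wrist_force: [0.6, 1.2, 0.5]
opening: 0.334
grasp_force: 59.0
```

Call:
{"name": "play_rows", "arguments": {"plan": [[0,[0,0,0.01],0],[0,[0,0,0.019],0],[0,[0,0,0.019],0],[45,[0,0,0.019],0],[45,[0,0,0.019],0],[45,[0,0,0.019],0],[45,[0,0,-0.08],0],[45,[0,0,-0.18],0],[45,[0,0,-0.27],0],[45,[0,0,-0.27],0]]}}

```text
time_s: 48.95
eef_pos: [0.5035, 0.2672, 0.1355]
eef_rot: [0.002, 0.736, 0.678, 0.005]
wrist_force: [0.9, 0.8, -0.2]
opening: 0.528
grasp_force: 0.0
```

```bash
python3 -c "
from h import *
o=state();go(.4385,.0125,.13,85.3,o)
p=camera('top');w=cloud(p);bottles(p,w,[.35,.65,-.13,.5])"
```

```text
t 48.95 pos [0.5035 0.2672 0.1355] q [0.002 0.736 0.678 0.005] op 0.528 gf 0.0 F [ 0.9  0.8 -0.2]
-> [0.4385, 0.0125, 0.13, 85.3] shift [-0.648, -0.1098, 0.01] turn 0.0 deg 0.0 dist 0.263
bottle 0.69 [214 243  22   9] body [0.4964 0.265 ] capang -91.1 sz 38 30 z 0.032 ncap 43
bottle 0.57 [201 241   6  14] body [0.4939 0.2789] capang 52.6 sz 63 17 z 0.033 ncap 0
bottle 0.37 [161 243  11   4] body [0.4988 0.3897] capang 65.7 sz 17 10 z 0.032 ncap 17
```

Call:
{"name": "play_rows", "arguments": {"plan": [[45,[-0.12,-0.02,0],0],[45,[-0.24,-0.04,0],0],[45,[-0.36,-0.06,0],0],[45,[-0.48,-0.08,0],0],[45,[-0.58,-0.095,0],0],[45,[-0.644,-0.101,0],0],[45,[-0.644,-0.101,0],0],[45,[-0.644,-0.101,0],0]]}}

```text
time_s: 49.85
eef_pos: [0.4372, 0.0125, 0.1281]
eef_rot: [-0.001, 0.736, 0.677, -0.001]
wrist_force: [-1.1, 0.6, 0.0]
opening: 0.526
grasp_force: 0.0
```

```bash
python3 -c "
from h import *
o=state();go(.4385,.0125,.057,85.3,o)
p=camera('top');w=cloud(p);save('top2',p['image'][140:340,120:520]);bottles(p,w,[.35,.65,-.49,.5])"
```

```text
t 49.85 pos [0.4372 0.0125 0.1281] q [-0.001  0.736  0.677 -0.001] op 0.526 gf 0.0 F [-1.1  0.6  0. ]
-> [0.4385, 0.0125, 0.057, 85.3] shift [0.0, 0.0036, 0.1778] turn -0.0007 deg -0.1 dist 0.071
bottle 0.67 [192 242  22  12] body [0.5034 0.3113] capang 87.5 sz 38 30 z 0.032 ncap 31
bottle 0.5 [167 240  26   7] body [0.5066 0.3759] capang 85.0 sz 40 29 z 0.032 ncap 41
bottle 0.47 [214 246  22  14] body [0.495  0.2642] capang -90.5 sz 39 28 z 0.032 ncap 44
bottle 0.36 [403 276  13  13] body [ 0.4269 -0.2613] capang 93.0 sz 25 27 z 0.041 ncap 0
```

View pics/top2.png

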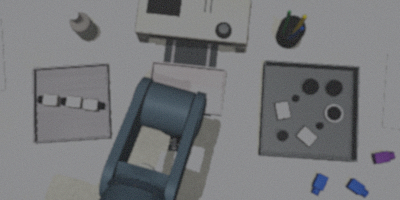

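The three bottles lie in a row in the tray, at about (50–95, 102) in the crop. All eight other items are still in the crate and the carriage is empty. Next I park the carriage.

Call:
{"name": "play_rows", "arguments": {"plan": [[45,[0,0.003,0.08],0],[45,[0,0.003,0.15],0],[45,[0,0.003,0.178],0],[45,[0,0.003,0.178],0],[0,[0,0.003,0.178],0],[0,[0,0.003,0.178],0],[0,[0,0.003,0.178],0],[0,[0,0.003,0.178],0],[0,[0,0.003,0.178],0]]}}

```text
time_s: 50.85
eef_pos: [0.4404, 0.0124, 0.0594]
eef_rot: [0.001, 0.736, 0.677, 0.001]
wrist_force: [-1.3, 2.9, 6.4]
opening: 0.13
grasp_force: 59.2
```

Call:
{"name": "play_rows", "arguments": {"plan": [[0,[0,0.03,0],0],[0,[0,0.08,0],0],[0,[0,0.14,0],0],[0,[0,0.2,0],0],[0,[0,0.26,0],0],[0,[0,0.32,0],0],[0,[0,0.38,0],0],[0,[0,0.43,0],0],[0,[0,0.455,0],0],[0,[0,0.455,0],0]]}}

```text
time_s: 51.85
eef_pos: [0.6231, -0.0029, 0.0595]
eef_rot: [0.002, 0.736, 0.677, 0.001]
wrist_force: [2.6, 0.5, 6.0]
opening: 0.13
grasp_force: 61.1
```

Joint is at about 0.188. I'll nudge it to the stop, release and retreat.

Call:
{"name": "play_rows", "arguments": {"plan": [[0,[0,0.004,0],0],[0,[0,0.004,0],0],[45,[0,0.004,0],0],[45,[0,0.004,0],0],[45,[0,0.004,0],0],[45,[0,0.004,-0.1],0],[45,[0,0.004,-0.2],0],[45,[0,0.004,-0.3],0],[45,[0,-0.1,-0.4],0],[45,[0,-0.2,-0.4],0]]}}

```text
time_s: 52.85
eef_pos: [0.5435, 0.0033, 0.2229]
eef_rot: [0.004, 0.736, 0.677, 0.003]
wrist_force: [1.1, -0.2, 0.8]
opening: 0.527
grasp_force: 0.0
```

Call:
{"name": "play_rows", "arguments": {"plan": [[45,[0,-0.05,0],0],[45,[0,-0.05,0],0],[45,[0,-0.05,0],0]]}}

```text
time_s: 53.15
eef_pos: [0.5212, 0.0057, 0.2183]
eef_rot: [0.0, 0.736, 0.677, 0.0]
wrist_force: [0.8, 0.9, 0.7]
opening: 0.525
grasp_force: 0.0
```

```bash
python3 d.py w7 .35 .7 -.13 .5; python3 -c "
from h import *
d=np.load('wr.npz');w=d['w'];s=(w[...,2]>.075)&(w[...,2]<.1)&(abs(w[...,1])<.04)&(abs(w[...,0]-.62)<.03)
print(s.sum(), np.nanpercentile(w[s],[5,50,95],axis=0).round(4) if s.any() else '')
p=camera('top');w=cloud(p);bottles(p,w,[.35,.65,-.49,.5])
for l in ['spray','pens','jar1','box1','dish','vial','cap1']:
  for m in masks_of(p,l)[:2]: print(l,round(m['conf'],2),np.nanmedian(w[m['mask']],0).round(3))"
```

```text
t 53.15 pos [0.5212 0.0057 0.2183] q [0.    0.736 0.677 0.   ] op 0.525 gf 0.0 F [0.8 0.9 0.7]
162.92132378472223
816 [[ 0.6163 -0.0166  0.078 ]
 [ 0.6204  0.      0.0897]
 [ 0.6275  0.0154  0.0915]]
bottle 0.69 [167 243  22  12] body [0.5071 0.3763] capang 81.6 sz 39 31 z 0.032 ncap 34
bottle 0.64 [191 242  21  17] body [0.5038 0.311 ] capang 83.8 sz 40 29 z 0.032 ncap 29
bottle 0.63 [213 244  20  12] body [0.4971 0.265 ] capang -88.3 sz 29 41 z 0.032 ncap 48
spray 0.85 [0.7   0.282 0.095]
pens 0.82 [ 0.709 -0.281  0.066]
jar1 0.59 [ 0.56  -0.402  0.032]
jar1 0.46 [ 0.563 -0.337  0.032]
box1 0.7 [ 0.497 -0.261  0.023]
box1 0.58 [ 0.426 -0.328  0.022]
dish 0.54 [ 0.491 -0.402  0.017]
dish 0.18 [ 0.562 -0.337  0.032]
vial 0.44 [ 0.425 -0.259  0.04 ]
cap1 0.59 [ 0.531 -0.299  0.014]
```

View pics/w7.png

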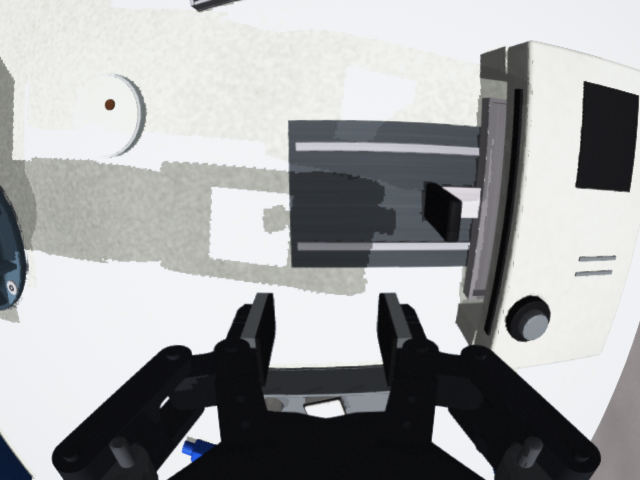

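```bash
python3 -c "
from bench import *
print(hand_in())"
```

```text
the job is handed in; nothing more can be done
None
```

I handed the job in with no failure reported, but `hand_in()` gave no verdict: all three white bottles were scanned and now lie flat in the steel tray, the empty carriage is at its inner stop, and the spray bottle, pen cup and the clutter seen in the last picture stayed in place (cap2 wasn't checked separately).

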